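# Tip a tray of spent vials into the glass-waste bin

## Task

Put the blue tray of spent vials into the level aluminium tipper in front of the yellow waste bin, pouring end towards the bin, without spilling, and let go when it sits flat in the pocket. Then lift the red-rimmed edge of the tipper, with the tray in it, until all four vials have gone into the bin, and let it down gently until it lies level again with the empty tray still flat in it. Leave the other things on the bench alone.

Things in the scene. Friction and masses are not known exactly. Their poses are not given: they have to be found in the camera images.
- tray: (all sizes in mm) blue plastic tray, 150 (its x) by 130 (its y), walls 26 high and 3 thick, floor 4 thick; origin at the centre of its underside, z up. At its +x end it has no wall but a pouring ramp rising to 10. A divider 8 thick and 32 high runs along its x axis, and on its middle stands a white upright grip plate, 64 long (x), 10 thick (y), its top 88 above the underside.
- tray_grip (a point): point in the middle of the white grip plate, 70 above the tray's underside, 18 below the plate's top; axes as the tray's
- tray_spout (a point): middle of the tray's pouring end, 75 in +x from the tray's centre, 10 above its underside
- tipper (a joint): angle of the aluminium tipper about its hinge, rad: 0 lying level, 1.08 its upper stop; it falls back by its own weight
- tipper_seat (a point): middle of the tipper's pocket floor, 105 above the bench when level. Its x points at the bin, z square to the floor. The pocket is 154 (x) by 134 (y) inside, 24 deep with flared rims to 31; the rim at the bin end is only 9 high, with corner stops 25 high. A tray lies in it with its own origin on this point and its pouring end towards +x.
- tipper_bar (a point): centre of the red round rim (10 thick, 110 long along y) along the tipper's free edge, 99 from the pocket's middle on the side away from the bin. There is no gap between it and the tipper's 5 thick floor plate, so it can only be pushed up from below; nothing lies below it within 40 towards the bin. Axes as the pocket's.
- tipper_hinge (a point): middle of the tipper's hinge line, fixed, 105 above the bench; x points at the bin (horizontal), y lies along the hinge. The red rim's centre lies 182 from it.
- bin_floor (a point): centre of the inner floor of the open yellow waste bin, 17 above the bench; inside 205 (x, pouring direction) by 166 (y), walls 85 high (35 on the tipper side) with clear side screens and a leaning back plate above; axes as the hinge's
- vial0_mid (a point): centre of a spent amber glass vial with metal cap, a cylinder 22 thick and 46 long, lying in the tray; x along the vial
- vial1_mid (a point): centre of a spent amber glass vial with metal cap, a cylinder 22 thick and 46 long, lying in the tray; x along the vial
- vial2_mid (a point): centre of a spent amber glass vial with metal cap, a cylinder 22 thick and 46 long, lying in the tray; x along the vial
- vial3_mid (a point): centre of a spent amber glass vial with metal cap, a cylinder 22 thick and 46 long, lying in the tray; x along the vial
- beaker: bystander: empty glass beaker, 68 across, 85 tall; origin at its underside
- solvent_bottle: bystander: amber solvent bottle, 86 across, 190 tall; origin at its underside
- cap_jar: bystander: clear jar with white lid, 60 across, 65 tall; origin at its underside
- column: bystander: steel chromatography column lying down, 152 long, 18 thick; origin at its underside
- wrench: bystander: small steel wrench lying flat, 150 long; origin at its underside

How it is judged:
By the outcome, as a careful person would: the job done as asked, in the order asked, and still so for the second after the job is handed in, with the robot touching nothing.
It also fails if it takes over 64 s, if anything falls off the work surface, if the arm or the gripper's body presses on something with over 40 N, if the wrist force passes 120 N, or if a joint passes its speed limit or range.

## Robot

A 7-joint arm with a two-finger parallel gripper is mounted at the origin on the work surface. World frame = base frame: x ahead of the robot, y to its left, z up, the work surface at z = 0. Lengths are in m, angles in degrees, forces in N, time in s.
With the tool pointing down it reaches from about 0.35 to 0.9 m from the base axis. Payload 19.9 kg.
Tool frame: the origin (TCP) lies on the centre line of the jaws, within the pads' length; the fingertips stand 22 mm ahead of it and the grasp point (between the pads) lies 3 mm ahead of it; z points along the fingers, y is the line along which they close (so a half turn about z gives the same grasp; the last joint's range is limited). The gripper opens to 85 mm and grips with 20 to 120 N. Pads are 22 mm wide; open, the fingers measure 114 mm over their backs; the gripper's body (76 mm by 85 mm) begins 54 mm behind the grasp point. The pads swing forward as they close: fully open they stand 13 mm farther back than shut.
Start: joints at [67.351, 23.915, -0.59, 92.452, 0.269, 63.638, -3.037], TCP at [0.217, -0.586, 0.253] pointing down, gripper open.
Joint ranges: [-161.28, 161.28], [-22.2, 115.67], [-73.04, 71.86], [3.21, 147.25], [-68.34, 248.33], [10.77, 114.83], [-161.83, 161.83]. Speed limits (degrees/s): [108.29, 108.29, 136.94, 136.94, 172.46, 172.46, 172.46].

## Interface

Orientations are given as a 3x3 rotation matrix whose columns are the frame's x, y, z axes.
In Python, from bench import status, cams, job gives the robot as it stands. The module is installed in compiled form; this text tells all that it offers.
- The arm moves only by the tool play_rows, never from a script. Its argument "steps" is a list of rows, each a list of 6 numbers: the shift along the tool's x, y, z in units of 0.75 m (1.0 is 0.75 m), then the turn, a rotation vector about the tool's x, y, z in units of 6 degrees (1.0 is 6 degrees). A call has 1 to 8 rows; each row shifts and turns the commanded pose from where the row before left it, along the tool's axes as they then stand; what a row does not reach is not made up. A row lasts 1/12 s, in which the tool goes at most 41.7 mm and 7.16 degrees, less where a joint would pass 70% of its speed; a pose out of reach is approached as far as the arm can. A call with a number of a shift or a turn outside -1 to 1 is refused whole. A call with a gripper value outside its range is refused whole. "gripper" is the opening, from 0 (shut) to 1 (fully open), set as the call begins (left out, the last holds). The fingers move at their own pace and stop on an object; the grip force is fixed at half the most. Time passes only in rows, so rows that do not move let the fingers close. It gives the time, the measured TCP pose, the force, the opening and the grip force at its end, in the units of the state.
- status.get_state(): the state, without advancing time (a new reading comes with each control period).
- cams.grab_frame(name): name is "scene" or "top"; returns a dict with "color" (400x640x3 uint8, red, green, blue), "vfov" (degrees; the focal length in pixels is half the picture's height over the tangent of half this angle, whatever the lens; pixels are square), "cx", "cy" (the principal point, pixels), "rvec" (rotation vector, rad) and "tvec" (3), from world to camera coordinates, as OpenCV has them. Camera axes: x right, y down, z forward; pixel columns grow to the right and rows downward; lengths in m; the calibration is good to about 2 mm. A picture is of the moment at which its call begins. There is no depth.
- job.hand_in(): hands the job in; it is judged then, once.
The state is a dict: "time": time; "qpos": joint angles; "qd": joint speeds; "tau": joint torques, N m; "position": TCP position; "tool_rot": TCP orientation; "ft_force": force on the tool from outside, world axes, zero at the start; "ft_torque": the same for the moment, N m; "gripper_width": opening from 0.0 (shut) to 1.0 (fully open); "grasp_force": force on a finger pad.
Only numpy, scipy, OpenCV 4.12 (cv2) and the standard library are available. Lean on these libraries where they do the work, as an engineer would, in place of code of your own. Each camera call takes 0.05 s, during which the arm holds its last target. There are 200 camera calls.

## Working session

There is one attempt and no reset: what is moved stays moved. The work goes in short steps, Python scripts to look and compute and a tool call to move; the robot and the scene stay as the last step left them, time stands still between calls to the robot, and variables do not carry over. Pictures are saved under pics/ and viewed, at most 10 in all, crops included, and the job is handed in when it is done.

Besides the shell and the picture viewer there is one more tool, called after "Call:" by a JSON object that holds its "name" and its "arguments". play_rows: Moves the arm, as the interface text tells. Shifts and turns lie within -1 to 1; 1 stands for 0.75 m of shift or 6 degrees of turn. Its arguments: {"type":"object","properties":{"steps":{"type":"array"},"gripper":{"type":"number"}},"required":["steps"]}

```bash
mkdir -p pics; cat > h.py <<'E'
import numpy as np, cv2
from bench import status, cams, job
def grab(n):
    f=cams.grab_frame(n); return f
def K(f):
    fl=200/np.tan(np.radians(f["vfov"])/2); return np.array([[fl,0,f["cx"]],[0,fl,f["cy"]],[0,0,1.]])
def ray(f,u,v):
    R=cv2.Rodrigues(np.array(f["rvec"],float))[0]; t=np.array(f["tvec"],float).ravel()
    return -R.T@t, R.T@np.linalg.inv(K(f))@np.array([u,v,1.])
def onz(f,u,v,z):
    o,d=ray(f,u,v); return o+d*(z-o[2])/d[2]
def proj(f,P):
    return cv2.projectPoints(np.array(P,float).reshape(-1,3),np.array(f["rvec"],float),np.array(f["tvec"],float),K(f),None)[0].reshape(-1,2)
E
python3 - <<'E'
from h import *
s=status.get_state();print(s)
for n in("top","scene"):
    f=grab(n);cv2.imwrite(f"pics/{n}0.png",f["color"][:,:,::-1]);print({k:v for k,v in f.items() if k!="color"})
    np.save(f"{n}0.npy",f,allow_pickle=True)
E
```

```text
{'time': 0.0, 'qpos': array([67.3520575 , 23.94885933, -0.5906196 , 92.48567459,  0.26754994,
       63.63904451, -3.03676667]), 'qd': array([-0.07088268, -0.08968392, -0.07160364,  0.00146764,  0.07987045,
       -0.07699536,  0.02575587]), 'tau': array([-9.19160484e-04, -8.64454007e+01,  6.78191353e-01, -4.34907424e+01,
        1.89499359e-02,  7.49635772e-03, -1.05663267e-05]), 'position': array([ 0.21641747, -0.58598474,  0.25265019]), 'tool_rot': array([[ 9.38070127e-01,  3.46445076e-01, -4.95964160e-04],
       [ 3.46445425e-01, -9.38069414e-01,  1.15842125e-03],
       [-6.39194705e-05, -1.25850489e-03, -9.99999206e-01]]), 'ft_force': array([ 0.11884817,  0.05936445, -0.33834181]), 'ft_torque': array([-0.01403592, -0.02641071,  0.01314302]), 'grasp_force': 0.0, 'gripper_width': 1.0024184345693357}
{'vfov': 54.39687214137818, 'cx': 318.81914818813254, 'cy': 198.05280962959284, 'rvec': array([ 2.17183612, -2.13540579,  0.1608477 ]), 'tvec': array([-0.01686926,  0.59772624,  1.10598124])}
{'vfov': 50.65493066471498, 'cx': 323.58517431915885, 'cy': 191.27616398277533, 'rvec': array([ 0.78788984,  2.667968  , -0.94335757]), 'tvec': array([ 0.47961138, -0.16683155,  1.80997482])}
```

View pics/top0.png

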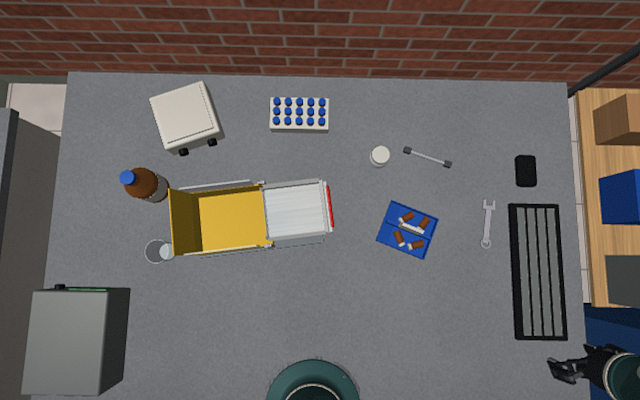

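View pics/scene0.png

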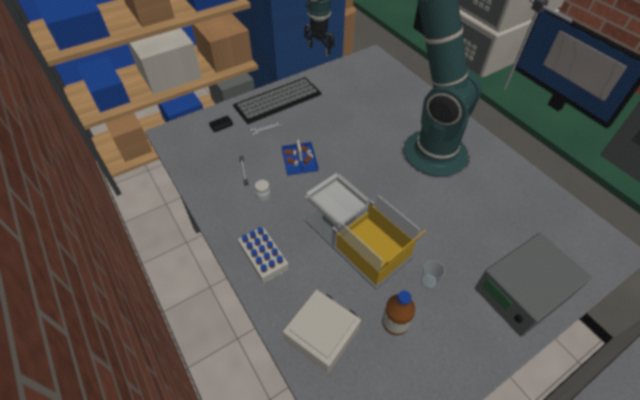

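The top view shows the tray near (408,230), the tipper near (298,210) with its red rim at (330,207), and the bin to its left. The arm is at the lower right. Next I'll zoom in.

```bash
python3 - <<'E'
from h import *
a=cv2.imread("pics/top0.png"); 
c1=cv2.resize(a[170:270,255:345],None,fx=5,fy=5,interpolation=cv2.INTER_CUBIC)
c2=cv2.resize(a[190:270,370:445],None,fx=5,fy=5,interpolation=cv2.INTER_CUBIC)
o=np.zeros((500,450+375,3),np.uint8);o[:,:450]=c1;o[:400,450:]=c2
cv2.imwrite("pics/c.png",o[:,:800])
f=np.load("top0.npy",allow_pickle=True).item()
h=cv2.cvtColor(a,cv2.COLOR_BGR2HSV)
def big(m,roi):
    x0,y0,x1,y1=roi; z=np.zeros_like(m);z[y0:y1,x0:x1]=m[y0:y1,x0:x1]
    c=max(cv2.findContours(z,0,1)[0],key=cv2.contourArea);return c
b=big(cv2.inRange(h,(100,120,60),(130,255,255)),(360,180,460,280))
r=cv2.minAreaRect(b);print("tray rect",r);print(cv2.boxPoints(r),[onz(f,*p,.020).round(4) for p in cv2.boxPoints(r)])
m=cv2.inRange(h,(0,150,80),(6,255,255))|cv2.inRange(h,(174,150,80),(180,255,255))
b=big(m,(310,170,345,245));r=cv2.minAreaRect(b);print("red",r,cv2.boxPoints(r))
E
```

```text
tray rect ((407.24139404296875, 229.39654541015625), (52.366085052490234, 43.638404846191406), 21.801406860351562)
[[374.8276  239.93103]
 [391.03452 199.41379]
 [439.65518 218.86206]
 [423.44827 259.3793 ]] [array([ 0.4785, -0.1751,  0.02  ]), array([ 0.6007, -0.2244,  0.02  ]), array([ 0.5445, -0.3696,  0.02  ]), array([ 0.4238, -0.3184,  0.02  ])]
red ((329.6510009765625, 205.5450439453125), (41.43071746826172, 2.431455135345459), 82.64761352539062) [[325.7943  185.1556 ]
 [328.20575 184.84444]
 [333.5077  225.9345 ]
 [331.09625 226.24565]]
```

View pics/c.png

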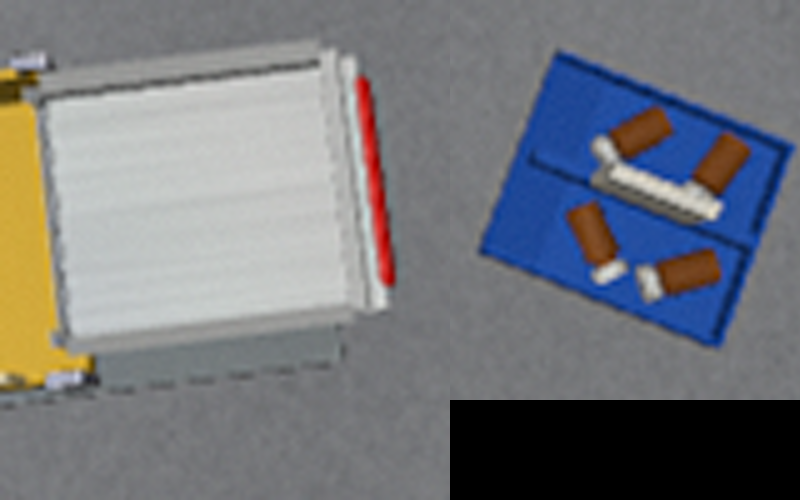

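```bash
python3 - <<'E'
from h import *
for n in("top","scene"):
    f=np.load(f"{n}0.npy",allow_pickle=True).item();print(n,ray(f,0,0)[0].round(3))
f=np.load("top0.npy",allow_pickle=True).item()
a=f["color"].astype(float);R,G,B=a[...,0],a[...,1],a[...,2]
# red bar, weighted
w=np.clip((R-np.maximum(G,B))/130,0,1)*((R-G)>30)
m=np.zeros_like(w);m[175:235,318:342]=w[175:235,318:342]
v,u=np.nonzero(m>.15);ww=m[v,u]
c=np.array([(u*ww).sum(),(v*ww).sum()])/ww.sum();d=np.vstack([u,v]).T-c
ev=np.linalg.eigh((d*ww[:,None]).T@d)[1][:,1]
print("bar px",c,ev,[onz(f,*c,z).round(4) for z in(.1,.105,.107)])
p,q=onz(f,*(c-20*ev),.105),onz(f,*(c+20*ev),.105);t=p-q if p[0]>q[0] else q-p
print("bar dir deg",np.degrees(np.arctan2(t[1],t[0])), "ext",np.ptp(d@ev))
# tray outline lines by blue-ness, subpixel along edge normals
bl=np.clip((B-R),0,None)
C=[(391.4,200),(439,219.4),(424,259.4),(376,240.4)]
from scipy.ndimage import map_coordinates as mc
for i,nm in enumerate(["top(+x) side","right(back)","bottom side","left(spout)"]):
    A=np.array(C[i]);E=np.array(C[(i+1)%4]);t=(E-A);n=np.array([t[1],-t[0]])/np.linalg.norm(t)
    pts=[]
    for s in np.linspace(.12,.88,25):
        P=A+s*t;k=np.arange(-4,4.01,.1)
        L=P[None]+k[:,None]*n
        pr=mc(bl,[L[:,1],L[:,0]],order=1);hi=pr[:15].mean();lo=pr[-10:].mean();th=(hi+lo)/2
        j=np.nonzero(pr>th)[0].max();pts.append(L[j])
    pts=np.array(pts,np.float32);l=cv2.fitLine(pts,cv2.DIST_HUBER,0,.01,.01).ravel()
    for z in(0,.01,.026):
        P,Q=onz(f,*(l[2:]-15*l[:2]),z),onz(f,*(l[2:]+15*l[:2]),z);dd=(Q-P)[:2];dd/=np.linalg.norm(dd)
        print(nm,z,"ang %.2f"%(np.degrees(np.arctan2(dd[1],dd[0]))%180),"mid",((P+Q)/2).round(4)[:2])
# plate top
g=a.min(2);m=np.zeros((400,640),np.uint8);m[218:238,396:418]=(g[218:238,396:418]>150)
print([(cv2.minAreaRect(x)) for x in cv2.findContours(m,0,1)[0] if len(x)>3])
E
```

```text
top [0.438 0.003 1.178]
scene [1.113 0.793 1.291]
bar px [329.53614379 205.91071895] [0.13075914 0.99141417] [array([ 0.5681, -0.0365,  0.1   ]), array([ 0.5675, -0.0363,  0.105 ]), array([ 0.5673, -0.0363,  0.107 ])]
bar dir deg 8.176256335740401 ext 42.42394978695873
top(+x) side 0 ang 70.01 mid [ 0.5784 -0.295 ]
top(+x) side 0.01 ang 70.01 mid [ 0.5772 -0.2925]
top(+x) side 0.026 ang 70.01 mid [ 0.5753 -0.2884]
right(back) 0 ang 158.71 mid [ 0.4842 -0.3487]
right(back) 0.01 ang 158.71 mid [ 0.4839 -0.3457]
right(back) 0.026 ang 158.71 mid [ 0.4832 -0.3409]
bottom side 0 ang 68.64 mid [ 0.4479 -0.2621]
bottom side 0.01 ang 68.64 mid [ 0.4478 -0.2599]
bottom side 0.026 ang 68.64 mid [ 0.4477 -0.2563]
left(spout) 0 ang 158.92 mid [ 0.5387 -0.2028]
left(spout) 0.01 ang 158.92 mid [ 0.5379 -0.201 ]
left(spout) 0.026 ang 158.92 mid [ 0.5365 -0.1982]
[((409.800048828125, 226.6000213623047), (16.443843841552734, 3.7947328090667725), 18.434947967529297), ((400.5000305175781, 219.5000457763672), (4.0249223709106445, 2.236067771911621), 63.43495178222656)]
```

```bash
python3 - <<'E'
from h import *
f=np.load("top0.npy",allow_pickle=True).item()
a=f["color"][:,:,::-1].copy();h=cv2.cvtColor(a,cv2.COLOR_BGR2HSV)
print("plate top mid",onz(f,409.8,226.6,.088))
g=cv2.cvtColor(a,cv2.COLOR_BGR2GRAY).astype(float)
from scipy.ndimage import map_coordinates as mc
def edge(src,A,E,lo=-3,hi=3):
    A=np.array(A,float);E=np.array(E,float);t=E-A;n=np.array([t[1],-t[0]])/np.linalg.norm(t);pts=[]
    for s in np.linspace(.1,.9,40):
        k=np.arange(lo,hi+.01,.1);L=A+s*t+k[:,None]*n;p=mc(src,[L[:,1],L[:,0]],order=1)
        d=np.abs(p[5:]-p[:-5]);pts.append(L[d.argmax()+2])
    l=cv2.fitLine(np.array(pts,np.float32),cv2.DIST_HUBER,0,.01,.01).ravel()
    r=np.abs((np.array(pts)-l[2:])@np.array([-l[1],l[0]])).mean()
    return l,r
P=lambda u,v:(255+u/5,170+v/5)
for nm,A,E,z in [("rim far top",P(50,74),P(318,40),.136),("rim near",P(80,350),P(350,318),.136),("floor front edge",P(44,105),P(68,335),.110),("pocket far inner",P(50,98),P(318,62),.105),("back rim outer",P(345,60),P(378,305),.105)]:
    l,r=edge(g,A,E);p,q=onz(f,*(l[2:]-15*l[:2]),z),onz(f,*(l[2:]+15*l[:2]),z);d=q-p
    print(nm,"res %.2f"%r,"ang %.2f"%(np.degrees(np.arctan2(d[1],d[0]))%180),((p+q)/2).round(4))
y=cv2.inRange(h,(20,120,60),(32,255,255));c=max(cv2.findContours(y,0,1)[0],key=cv2.contourArea);r=cv2.minAreaRect(c);print(r)
p=cv2.boxPoints(r);W=np.array([onz(f,*q,.1) for q in p]);print(W.round(3))
for th in (98.2,):
    e=np.array([np.cos(np.radians(th)),np.sin(np.radians(th))]);S=np.array([.5675,-.0363])+.099*e;n=np.array([-e[1],e[0]])
    pts=[np.r_[S+x*e+w*n,z] for x in(-77,77) for w in(-67,67) for z in (105,136) for x,w,z in [(x/1e3,w/1e3,z/1e3)]]
    print(S,proj(f,pts).round(1).tolist())
    v=cv2.resize(a[160:270,160:345],None,fx=4,fy=4,interpolation=cv2.INTER_CUBIC)
    for q in proj(f,pts): cv2.circle(v,tuple(int(x) for x in ((q-[160,160]+.5)*4)),2,(255,0,255),-1)
    cv2.imwrite("pics/d.png",v)
E
```

```text
plate top mid [ 0.51503573 -0.26307487  0.088     ]
rim far top res 0.33 ang 98.38 [0.6198 0.0784 0.136 ]
rim near res 1.43 ang 93.73 [0.4827 0.0441 0.136 ]
floor front edge res 0.77 ang 7.32 [0.5374 0.1381 0.11  ]
pocket far inner res 0.16 ang 98.08 [0.6208 0.0697 0.105 ]
back rim outer res 0.16 ang 8.55 [ 0.5645 -0.0315  0.105 ]
((220.54367065429688, 219.43983459472656), (67.69425964355469, 102.79585266113281), 87.33700561523438)
[[0.611 0.417 0.1  ]
 [0.629 0.131 0.1  ]
 [0.441 0.116 0.1  ]
 [0.424 0.395 0.1  ]]
[0.55337974 0.06168785] [[318.6, 183.3], [293.5, 209.1], [297.0, 234.4], [293.5, 209.2], [263.8, 190.1], [293.5, 209.1], [297.0, 234.4], [293.5, 209.2]]
```

View pics/d.png

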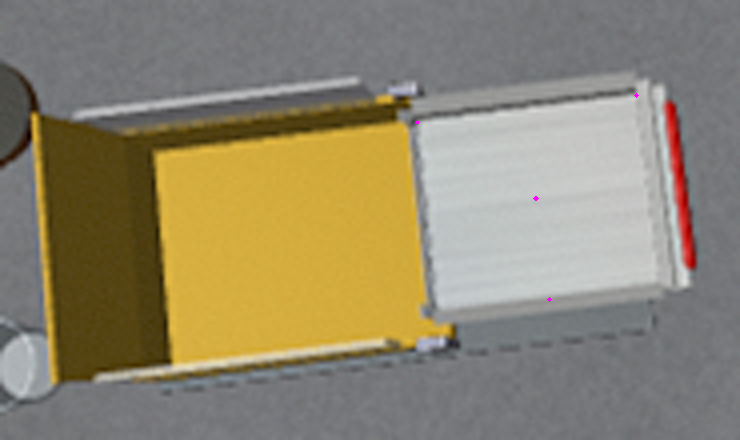

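```bash
python3 - <<'E'
from h import *
f=np.load("top0.npy",allow_pickle=True).item();a=f["color"]
v=a[210:245,392:430].min(2)
m=np.zeros((400,640),np.uint8);m[210:245,392:430]=(v>165)
for x in cv2.findContours(m,0,1)[0]:
    if len(x)>3: print(cv2.minAreaRect(x),onz(f,*cv2.minAreaRect(x)[0],.088))
th=np.radians(69);e=np.array([np.cos(th),np.sin(th)]);n=np.array([-e[1],e[0]]);S=np.array([.5127,-.2725])
I=a[:,:,::-1].copy();v=cv2.resize(I[185:275,360:455],None,fx=6,fy=6,interpolation=cv2.INTER_CUBIC)
for x,w,z in [(s*75,t*65,26 if s<0 else 10) for s in(-1,1) for t in(-1,1)]+[(s*32,t*5,88) for s in(-1,1) for t in(-1,1)]+[(-75,-65,0),(75,-65,0),(75,65,0)]:
    q=proj(f,np.r_[S+x/1e3*e+w/1e3*n,z/1e3])[0]; cv2.circle(v,tuple(int(k) for k in ((q-[360,185]+.5)*6)),2,(0,255,255),-1)
cv2.imwrite("pics/e.png",v)
# move to grasp: tool y along tray y
s=status.get_state();R=s["tool_rot"];p=s["position"]
for sg in (1,-1):
    zt=np.array([0,0,-1.]);yt=sg*np.r_[n,0];Rt=np.c_[np.cross(yt,zt),yt,zt]
    rv=cv2.Rodrigues(R.T@Rt)[0].ravel();print(sg,np.degrees(rv).round(2))
print("delta tool",(R.T@(np.r_[S,.2]-p)).round(4))
E
```

```text
((401.5, 243.5), (1.0, 3.0), 90.0) [ 0.4674955  -0.23908801  0.088     ]
((412.8550720214844, 227.35205078125), (21.53955841064453, 3.4811415672302246), 22.380136489868164) [ 0.51306994 -0.27163737  0.088     ]
((401.00006103515625, 219.5), (3.5777084827423096, 1.3416407108306885), 63.43495178222656) [ 0.53459467 -0.23857728  0.088     ]
1 [-3.0000e-02  7.0000e-02  1.3127e+02]
-1 [-6.000e-02 -2.000e-02 -4.873e+01]
delta tool [ 0.3866 -0.1914  0.0529]
```

View pics/e.png

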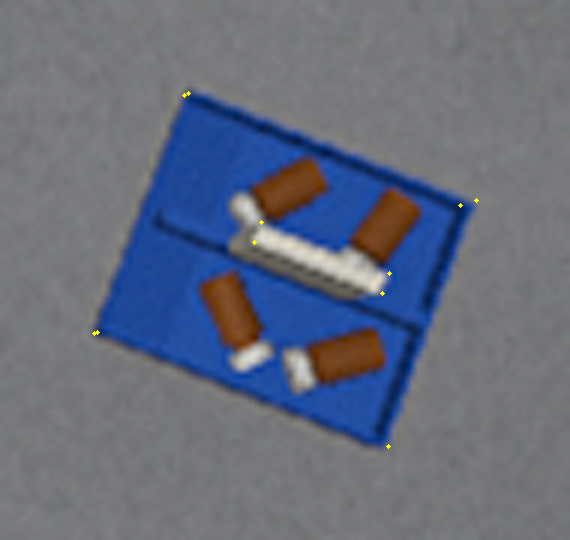

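The projected tray model matches the picture: the corners fall on (185,94), (476,201), (388,446) and (96,333). Moving above the tray grip.

Call:
{"name": "play_rows", "arguments": {"steps": [[0.0322,-0.016,0.0044,0,0,0],[0.0322,-0.016,0.0044,0,0,0],[0.0322,-0.016,0.0044,0,0,0],[0.0322,-0.016,0.0044,0,0,0],[0.0322,-0.016,0.0044,0,0,0],[0.0322,-0.016,0.0044,0,0,0],[0.0322,-0.016,0.0044,0,0,0],[0.0322,-0.016,0.0044,0,0,0]], "gripper": 1}}

```text
time: 0.77
position: [0.3652, -0.4281, 0.2265]
tool_rot: [[0.938, 0.347, -0.0], [0.347, -0.938, 0.0], [-0.0, -0.0, -1.0]]
ft_force: [-0.5, -1.3, -0.4]
gripper_width: 1.001
grasp_force: 0.0
```

Call:
{"name": "play_rows", "arguments": {"steps": [[0.0322,-0.016,0.0044,0,0,0],[0.0322,-0.016,0.0044,0,0,0],[0.0322,-0.016,0.0044,0,0,0],[0.0322,-0.016,0.0044,0,0,0],[0.0322,-0.016,0.0044,0,0,0],[0.0322,-0.016,0.0044,0,0,0],[0.0322,-0.016,0.0044,0,0,0],[0.0322,-0.016,0.0044,0,0,0]]}}

```text
time: 1.43
position: [0.5131, -0.2712, 0.2]
tool_rot: [[0.938, 0.346, -0.001], [0.346, -0.938, 0.0], [-0.0, -0.0, -1.0]]
ft_force: [-0.2, -0.7, 0.4]
gripper_width: 1.0
grasp_force: 0.0
```

Call:
{"name": "play_rows", "arguments": {"steps": [[0,0,0,0,0,-0.9],[0,0,0,0,0,-0.9],[0,0,0,0,0,-0.9],[0,0,0,0,0,-0.9],[0,0,0,0,0,-0.9],[0,0,0,0,0,-0.9],[0,0,0,0,0,-0.9],[0,0,0,0,0,-0.9]]}}

```text
time: 2.1
position: [0.5123, -0.2723, 0.2002]
tool_rot: [[0.443, 0.897, -0.001], [0.897, -0.443, 0.0], [0.0, -0.001, -1.0]]
ft_force: [-0.6, -0.5, 0.4]
gripper_width: 1.004
grasp_force: 0.0
```

Call:
{"name": "play_rows", "arguments": {"steps": [[0,0,0,0,0,-0.9],[0,0,0,0,0,0]]}}

```text
time: 2.27
position: [0.5123, -0.2723, 0.2002]
tool_rot: [[0.356, 0.934, -0.001], [0.934, -0.356, 0.0], [0.0, -0.001, -1.0]]
ft_force: [-1.1, -0.1, -0.5]
gripper_width: 0.997
grasp_force: 0.0
```

```bash
cat >> h.py <<'E'
def goal(P,yaw,tilt=0):
    """tool x toward yaw (world deg), z down tilted toward x by tilt; prints tool-frame shift (units) and turn (units of 6deg)"""
    c,s=np.cos(np.radians(yaw)),np.sin(np.radians(yaw));e=np.array([c,s,0]);n=np.array([-s,c,0])
    R0=np.c_[e,-n,[0,0,-1.]];Rt=R0@cv2.Rodrigues(np.array([0,np.radians(tilt),0]))[0]
    st=status.get_state();R=st["tool_rot"]
    print("t %.2f"%st["time"],"pos",st["position"].round(4),"F",st["ft_force"].round(1),"grip %.3f %.1f"%(st["gripper_width"],st["grasp_force"]),"q",st["qpos"].round(0))
    print("shift units",(R.T@(np.array(P)-st["position"])/.75).round(4),"turn units",(np.degrees(cv2.Rodrigues(R.T@Rt)[0].ravel())/6).round(3))
E
python3 -c "
from h import *
goal([.5129,-.2721,.073],69)"
```

```text
t 2.27 pos [ 0.5123 -0.2723  0.2002] F [-1.1 -0.1 -0.5] grip 0.997 0.0 q [ 41.  24. -20. 101.  10.  56.  -4.]
shift units [0.0005 0.0008 0.1696] turn units [-0.006 -0.002  0.024]
```

Call:
{"name": "play_rows", "arguments": {"steps": [[0,0,0.026,0,0,0],[0,0,0.026,0,0,0],[0,0,0.026,0,0,0],[0,0,0.026,0,0,0],[0,0,0.026,0,0,0],[0,0.0004,0.018,0,0,0],[0,0.0004,0.0136,0,0,0],[0,0,0.008,0,0,0]]}}

```text
time: 2.93
position: [0.5128, -0.2724, 0.0721]
tool_rot: [[0.362, 0.932, -0.001], [0.932, -0.362, 0.001], [0.0, -0.001, -1.0]]
ft_force: [-0.4, 0.3, -0.3]
gripper_width: 1.005
grasp_force: 0.0
```

Call:
{"name": "play_rows", "arguments": {"steps": [[0,0,0,0,0,0],[0,0,0,0,0,0],[0,0,0,0,0,0],[0,0,0,0,0,0],[0,0,0,0,0,0],[0,0,0,0,0,0],[0,0,0,0,0,0],[0,0,0,0,0,0]], "gripper": 0}}

```text
time: 3.6
position: [0.5133, -0.2727, 0.0737]
tool_rot: [[0.36, 0.933, 0.001], [0.933, -0.36, -0.0], [-0.0, 0.001, -1.0]]
ft_force: [0.1, 0.1, 5.3]
gripper_width: 0.109
grasp_force: 60.1
```

Call:
{"name": "play_rows", "arguments": {"steps": [[0,0,0,0,0,0],[0,0,0,0,0,0],[0,0,0,0,0,0],[0,0,0,0,0,0],[0,0,0,0,0,0],[0,0,0,0,0,0]]}}

```text
time: 4.1
position: [0.5133, -0.2727, 0.0737]
tool_rot: [[0.361, 0.933, 0.001], [0.933, -0.361, -0.0], [-0.0, 0.001, -1.0]]
ft_force: [0.1, -0.9, 5.3]
gripper_width: 0.107
grasp_force: 60.2
```

Call:
{"name": "play_rows", "arguments": {"steps": [[0,0,-0.002,0,0,0],[0,0,-0.004,0,0,0],[0,0,-0.007,0,0,0],[0,0,-0.011,0,0,0],[0,0,-0.015,0,0,0],[0,0,-0.018,0,0,0],[0,0,-0.02,0,0,0],[0,0,-0.02,0,0,0]]}}

```text
time: 4.77
position: [0.5131, -0.2725, 0.1477]
tool_rot: [[0.36, 0.933, 0.0], [0.933, -0.36, -0.0], [-0.0, 0.0, -1.0]]
ft_force: [-0.7, 0.1, -3.4]
gripper_width: 0.107
grasp_force: 58.5
```

Call:
{"name": "play_rows", "arguments": {"steps": [[0,0,-0.02,0,0,0],[0,0,-0.02,0,0,0],[0,0,-0.02,0,0,0],[0,0,-0.018,0,0,0],[0,0,-0.015,0,0,0],[0,0,-0.011,0,0,0],[0,0,-0.007,0,0,0],[0,0,-0.004,0,0,0]]}}

```text
time: 5.43
position: [0.5131, -0.2725, 0.233]
tool_rot: [[0.36, 0.933, 0.0], [0.933, -0.36, -0.0], [-0.0, 0.0, -1.0]]
ft_force: [-0.1, 0.4, -5.5]
gripper_width: 0.109
grasp_force: 58.5
```

```bash
python3 -c "
from h import *
goal([.5538,.0619,.240],98.25)
f=grab('scene');v=f['color'][100:240,230:400,::-1];cv2.imwrite('pics/f.png',cv2.resize(v,None,fx=4,fy=4))"
```

```text
t 5.43 pos [ 0.5131 -0.2725  0.233 ] F [-0.1  0.4 -5.5] grip 0.109 58.5 q [ 41.  22. -20. 100.   9.  60.  -3.]
shift units [ 0.4355 -0.1101 -0.0095] turn units [ 4.000e-03  2.000e-03 -4.896e+00]
```

View pics/f.png

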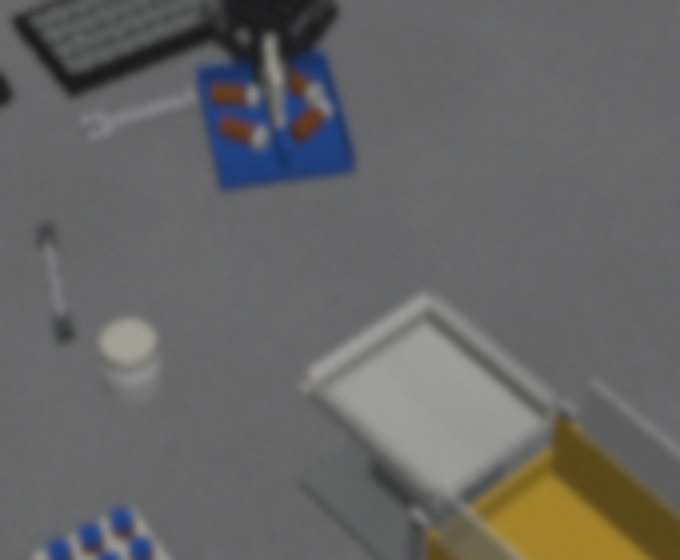

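Call:
{"name": "play_rows", "arguments": {"steps": [[0.0022,-0.00055,0,0,0,0],[0.0044,-0.0011,0,0,0,0],[0.0066,-0.0017,0,0,0,0],[0.0088,-0.0022,0,0,0,0],[0.011,-0.0028,0,0,0,0],[0.0132,-0.0033,0,0,0,0],[0.0153,-0.0039,0,0,0,0],[0.0174,-0.0044,0,0,0,0]]}}

```text
time: 6.15
position: [0.5205, -0.2106, 0.2322]
tool_rot: [[0.36, 0.933, -0.0], [0.933, -0.36, 0.0], [0.0, -0.0, -1.0]]
ft_force: [0.5, -0.3, -3.3]
gripper_width: 0.108
grasp_force: 58.5
```

Call:
{"name": "play_rows", "arguments": {"steps": [[0.0174,-0.0044,-0.0005,0,0,0],[0.0174,-0.0044,-0.0005,0,0,0],[0.0174,-0.0044,-0.0005,0,0,0],[0.0174,-0.0044,-0.0005,0,0,0],[0.0174,-0.0044,-0.0005,0,0,0],[0.0174,-0.0044,-0.0005,0,0,0],[0.0174,-0.0044,-0.0005,0,0,0],[0.0174,-0.0044,-0.0005,0,0,0]]}}

```text
time: 6.82
position: [0.5335, -0.1035, 0.2354]
tool_rot: [[0.36, 0.933, 0.0], [0.933, -0.36, 0.0], [0.0, 0.0, -1.0]]
ft_force: [0.3, -0.2, -4.4]
gripper_width: 0.113
grasp_force: 58.5
```

Call:
{"name": "play_rows", "arguments": {"steps": [[0.0174,-0.0044,-0.0005,0,0,0],[0.0174,-0.0044,-0.0005,0,0,0],[0.0174,-0.0044,-0.0005,0,0,0],[0.0174,-0.0044,-0.0005,0,0,0],[0.0174,-0.0044,-0.0005,0,0,0],[0.0174,-0.0044,-0.0005,0,0,0],[0.0174,-0.0044,-0.0005,0,0,0],[0.0174,-0.0044,-0.0005,0,0,0]]}}

```text
time: 7.48
position: [0.5463, 0.0034, 0.2384]
tool_rot: [[0.36, 0.933, 0.0], [0.933, -0.36, 0.0], [0.0, 0.0, -1.0]]
ft_force: [0.2, -0.6, -4.4]
gripper_width: 0.11
grasp_force: 58.5
```

Call:
{"name": "play_rows", "arguments": {"steps": [[0.0174,-0.0044,0,0,0,0],[0.0153,-0.0039,0,0,0,0],[0.0132,-0.0033,0,0,0,0],[0.011,-0.0028,0,0,0,0],[0.0088,-0.0022,0,0,0,0],[0.0066,-0.0017,0,0,0,0],[0.0044,-0.0011,0,0,0,0],[0.0022,-0.00055,0,0,0,0]]}}

```text
time: 8.15
position: [0.5539, 0.0627, 0.2383]
tool_rot: [[0.36, 0.933, -0.0], [0.933, -0.36, 0.0], [-0.0, -0.0, -1.0]]
ft_force: [0.6, 0.9, -4.5]
gripper_width: 0.107
grasp_force: 58.5
```

Call:
{"name": "play_rows", "arguments": {"steps": [[0,0,0,0,0,-0.1],[0,0,0,0,0,-0.2],[0,0,0,0,0,-0.3],[0,0,0,0,0,-0.4],[0,0,0,0,0,-0.45],[0,0,0,0,0,-0.5],[0,0,0,0,0,-0.5],[0,0,0,0,0,-0.5]]}}

```text
time: 8.82
position: [0.5538, 0.0619, 0.2383]
tool_rot: [[0.057, 0.998, -0.0], [0.998, -0.057, -0.0], [-0.0, -0.0, -1.0]]
ft_force: [0.0, -0.6, -3.7]
gripper_width: 0.107
grasp_force: 58.5
```

Call:
{"name": "play_rows", "arguments": {"steps": [[0,0,0,0,0,-0.5],[0,0,0,0,0,-0.45],[0,0,0,0,0,-0.4],[0,0,0,0,0,-0.3],[0,0,0,0,0,-0.2],[0,0,0,0,0,-0.1],[0,0,0,0,0,0],[0,0,0,0,0,0]]}}

```text
time: 9.48
position: [0.5538, 0.0623, 0.2383]
tool_rot: [[-0.143, 0.99, -0.0], [0.99, 0.143, 0.0], [0.0, -0.0, -1.0]]
ft_force: [0.2, -0.9, -4.6]
gripper_width: 0.111
grasp_force: 58.5
```

```bash
python3 -c "
from h import *
goal([.5538,.0619,.2],98.25)
for n in ('top','scene'):
    f=grab(n);np.save(n+'1.npy',f,allow_pickle=True);v=f['color'][150:260,240:380,::-1] if n=='top' else f['color'][130:250,290:430,::-1];cv2.imwrite('pics/g_%s.png'%n,cv2.resize(v,None,fx=4,fy=4,interpolation=2))
a=cv2.imread('pics/g_top.png');b=cv2.imread('pics/g_scene.png');o=np.zeros((960-40,560,3),np.uint8);o[:440]=a;o[440:]=b;cv2.imwrite('pics/g.png',cv2.resize(o,None,fx=.65,fy=.65))"
```

```text
t 9.48 pos [0.5538 0.0623 0.2383] F [ 0.2 -0.9 -4.6] grip 0.111 58.5 q [ 18.  21. -34. 102.  13.  61. -13.]
shift units [-0.0006 -0.0001  0.051 ] turn units [-0.    -0.    -0.002]
```

View pics/g.png

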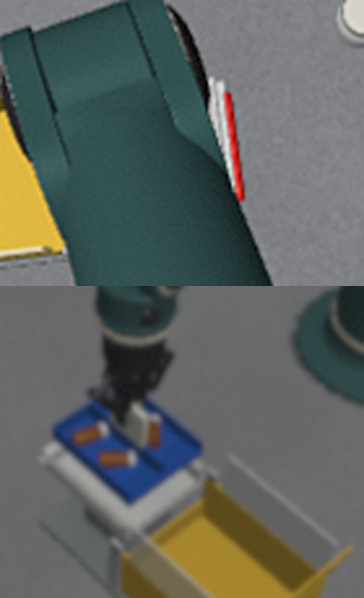

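Call:
{"name": "play_rows", "arguments": {"steps": [[-0.0003,0,0.004,0,0,0],[-0.0003,0,0.007,0,0,0],[0,0,0.007,0,0,0],[0,0,0.007,0,0,0],[0,0,0.007,0,0,0],[0,0,0.006,0,0,0],[0,0,0.005,0,0,0],[0,0,0.004,0,0,0]]}}

```text
time: 10.25
position: [0.5538, 0.062, 0.2025]
tool_rot: [[-0.144, 0.99, -0.0], [0.99, 0.144, 0.0], [0.0, -0.0, -1.0]]
ft_force: [-0.4, -0.6, -4.4]
gripper_width: 0.107
grasp_force: 58.5
```

Call:
{"name": "play_rows", "arguments": {"steps": [[0,0,0.004,0,0,0],[0,0,0.004,0,0,0],[0,0,0.004,0,0,0],[0,0,0.004,0,0,0]]}}

```text
time: 10.58
position: [0.5539, 0.062, 0.1908]
tool_rot: [[-0.144, 0.99, 0.0], [0.99, 0.144, 0.0], [0.0, 0.0, -1.0]]
ft_force: [0.4, 0.7, -3.9]
gripper_width: 0.108
grasp_force: 58.5
```

Call:
{"name": "play_rows", "arguments": {"steps": [[0,0,0.0025,0,0,0],[0,0,0.0025,0,0,0],[0,0,0.0025,0,0,0],[0,0,0.0025,0,0,0],[0,0,0.002,0,0,0]]}}

```text
time: 11.0
position: [0.5539, 0.062, 0.1819]
tool_rot: [[-0.144, 0.99, -0.0], [0.99, 0.144, 0.0], [0.0, -0.0, -1.0]]
ft_force: [0.2, -0.3, -4.9]
gripper_width: 0.108
grasp_force: 58.5
```

Call:
{"name": "play_rows", "arguments": {"steps": [[0,0,0.0014,0,0,0],[0,0,0.0014,0,0,0],[0,0,0,0,0,0]]}}

```text
time: 11.25
position: [0.5538, 0.062, 0.1798]
tool_rot: [[-0.144, 0.99, -0.0], [0.99, 0.144, 0.0], [0.0, -0.0, -1.0]]
ft_force: [-0.0, 0.3, -4.1]
gripper_width: 0.107
grasp_force: 58.5
```

Call:
{"name": "play_rows", "arguments": {"steps": [[0,0,0.0008,0,0,0],[0,0,0.0008,0,0,0],[0,0,0,0,0,0]]}}

```text
time: 11.5
position: [0.5539, 0.062, 0.1787]
tool_rot: [[-0.144, 0.99, -0.0], [0.99, 0.144, 0.0], [0.0, -0.0, -1.0]]
ft_force: [-0.4, -0.2, -4.4]
gripper_width: 0.109
grasp_force: 58.5
```

```bash
python3 -c "
from h import *
goal([.5538,.0619,.178],98.25)
f=grab('scene');v=f['color'][145:235,295:395,::-1];cv2.imwrite('pics/i.png',cv2.resize(v,None,fx=5,fy=5,interpolation=2))"
```

```text
t 11.50 pos [0.5539 0.062  0.1787] F [-0.4 -0.2 -4.4] grip 0.109 58.5 q [ 17.  25. -33. 105.  17.  54. -15.]
shift units [-0.0002 -0.0001  0.0009] turn units [-0.    -0.001  0.004]
```

View pics/i.png

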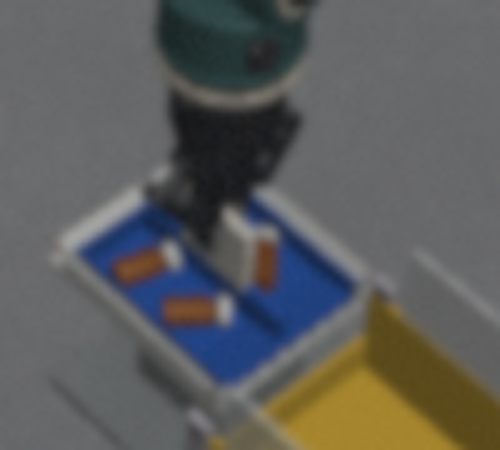

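The tray sits inside the pocket with its spout towards the bin. It has only a small distance left to go down.

Call:
{"name": "play_rows", "arguments": {"steps": [[0,0,0.0006,0,0,0],[0,0,0.0006,0,0,0],[0,0,0,0,0,0]]}}

```text
time: 11.8
position: [0.5539, 0.062, 0.1786]
tool_rot: [[-0.144, 0.99, 0.0], [0.99, 0.144, -0.0], [-0.0, 0.0, -1.0]]
ft_force: [-6.6, -0.8, 11.2]
gripper_width: 0.106
grasp_force: 61.0
```

Call:
{"name": "play_rows", "arguments": {"steps": [[0,0,0.0006,0,0,0],[0,0,0.0006,0,0,0],[0,0,0,0,0,0]]}}

```text
time: 12.05
position: [0.5539, 0.062, 0.1786]
tool_rot: [[-0.144, 0.99, 0.001], [0.99, 0.144, -0.001], [-0.001, 0.0, -1.0]]
ft_force: [-13.6, -3.2, 27.1]
gripper_width: 0.111
grasp_force: 63.4
```

Call:
{"name": "play_rows", "arguments": {"steps": [[0,0,-0.0012,0,0,0],[0,0,0,0,0,0]]}}

```text
time: 12.22
position: [0.554, 0.0621, 0.1786]
tool_rot: [[-0.144, 0.99, 0.001], [0.99, 0.144, -0.0], [-0.0, 0.001, -1.0]]
ft_force: [-6.7, -1.6, 13.8]
gripper_width: 0.11
grasp_force: 61.4
```

Call:
{"name": "play_rows", "arguments": {"steps": [[0,0,0,0,0,0],[0,0,0,0,0,0],[0,0,0,0,0,0],[0,0,0,0,0,0],[0,0,0,0,0,0],[0,0,0,0,0,0],[0,0,0,0,0,0],[0,0,0,0,0,0]], "gripper": 0.7}}

```text
time: 12.88
position: [0.5539, 0.062, 0.1778]
tool_rot: [[-0.144, 0.99, -0.0], [0.99, 0.144, 0.0], [0.0, -0.0, -1.0]]
ft_force: [-0.0, 0.2, -0.2]
gripper_width: 0.698
grasp_force: 0.0
```

Call:
{"name": "play_rows", "arguments": {"steps": [[0,0,-0.01,0,0,0],[0,0,-0.025,0,0,0],[0,0,-0.04,0,0,0],[0,0,-0.04,0,0,0],[0,0,-0.04,0,0,0],[0,0,-0.03,0,0,0],[0,0,-0.015,0,0,0]]}}

```text
time: 13.47
position: [0.5544, 0.0624, 0.3315]
tool_rot: [[-0.144, 0.99, 0.004], [0.99, 0.144, 0.0], [-0.0, 0.004, -1.0]]
ft_force: [0.2, -0.8, 0.8]
gripper_width: 0.697
grasp_force: 0.0
```

Call:
{"name": "play_rows", "arguments": {"steps": [[-0.02,0,0,0,0,0],[-0.036,0,0,0,0,0],[-0.04,0,0,0,0,0],[-0.04,0,0,0,0,0],[-0.04,0,0,0,0,0],[-0.04,0,0,0,0,0],[-0.04,0,0,0,0,0],[-0.036,0,0,0,0,0]], "gripper": 0}}

```text
time: 14.13
position: [0.5852, -0.1567, 0.3277]
tool_rot: [[-0.143, 0.99, -0.001], [0.99, 0.143, -0.0], [0.0, -0.001, -1.0]]
ft_force: [0.3, 0.3, -0.1]
gripper_width: 0.002
grasp_force: 0.0
```

Call:
{"name": "play_rows", "arguments": {"steps": [[0,0,0,0,0.9,0],[0,0,0,0,0.9,0],[0,0,0,0,0.9,0],[0,0,0,0,0.9,0],[0,0,0,0,0.9,0],[0,0,0,0,0.9,0],[0,0,0,0,0.9,0],[0,0,0,0,0.9,0]]}}

```text
time: 14.8
position: [0.5854, -0.1552, 0.3281]
tool_rot: [[-0.105, 0.99, -0.098], [0.718, 0.143, 0.681], [0.688, 0.001, -0.726]]
ft_force: [1.0, 1.3, -0.6]
gripper_width: 0.0
grasp_force: 0.0
```

```bash
python3 -c "
from h import *
goal([.585,-.157,.25],98.25,50)
a=cv2.cvtColor(grab('top')['color'],cv2.COLOR_RGB2BGR);cv2.imwrite('pics/j.png',cv2.resize(a[130:290,140:460],None,fx=2.5,fy=2.5,interpolation=2))"
```

```text
t 14.80 pos [ 0.5854 -0.1552  0.3281] F [ 1.   1.3 -0.6] grip 0.000 0.0 q [ 49.  37. -35.  79. -19.  90.  28.]
shift units [-0.0734 -0.0009  0.074 ] turn units [0.005 1.089 0.005]
```

View pics/j.png

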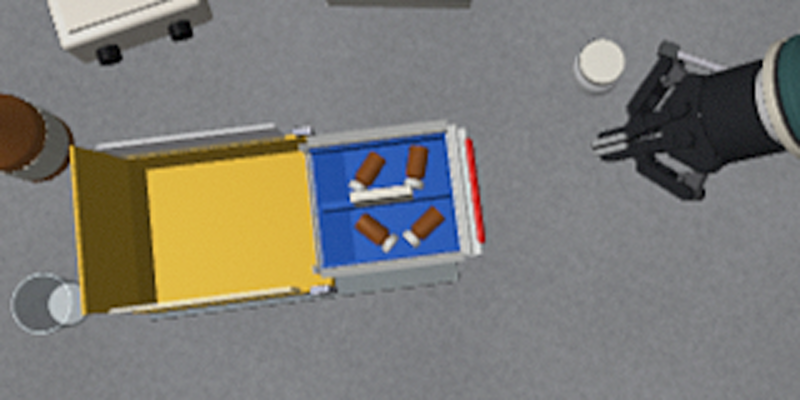

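```bash
cat > tip.py <<'E'
from h import *
from scipy.linalg import fractional_matrix_power as fmp
yaw=np.radians(98.25);e=np.array([np.cos(yaw),np.sin(yaw),0]);n=np.array([-e[1],e[0],0]);Z=np.array([0,0,1.])
B0=np.array([.5675,-.0363,.105])+.010*n*1.0   # contact 10 mm towards robot from bar middle
H=B0+.182*e
def tcp(th,back=0,clear=0,h=.013,zc=.008,t0=45,k=.4):
    tau=np.radians(t0-k*th);t=np.radians(th)
    x=np.cos(tau)*e+np.sin(tau)*Z;z=np.sin(tau)*e-np.cos(tau)*Z
    B=H-.182*np.cos(t)*e+.182*np.sin(t)*Z
    T=np.eye(4);T[:3,:3]=np.c_[x,np.cross(z,x),z];T[:3,3]=B-(.005+h+clear)*x-(zc+back)*z
    return T
def cur():
    s=status.get_state();T=np.eye(4);T[:3,:3]=s["tool_rot"];T[:3,3]=s["position"]
    U,_,V=np.linalg.svd(T[:3,:3]);T[:3,:3]=U@V;return T
def rows(A,Bm,N):
    T=np.real(fmp(np.linalg.inv(A)@Bm,1/N));r=np.degrees(cv2.Rodrigues(T[:3,:3])[0].ravel())/6
    print(N,"x",(T[:3,3]/.75).round(4).tolist(),r.round(3).tolist(),"->",Bm[:3,3].round(3))
E
python3 - <<'E'
from tip import *
f=np.load("top0.npy",allow_pickle=True).item();print("jar",onz(f,380,156,.065),"n",n)
rows(cur(),tcp(0,.08,.012),16)
rows(tcp(0,.08,.012),tcp(0,0,.012),8)
E
```

```text
jar [ 0.72260967 -0.18430143  0.065     ] n [-0.98965139 -0.14349262  0.        ]
16 x [-0.0082, -0.0008, 0.0129] [0.0, 0.011, -0.003] -> [ 0.57  -0.12   0.146]
8 x [0.0, -0.0, 0.0133] [0.0, 0.0, 0.0] -> [ 0.561 -0.064  0.089]
```

Call:
{"name": "play_rows", "arguments": {"steps": [[-0.0082,-0.0008,0.0129,0,0.011,0],[-0.0164,-0.0016,0.0258,0,0.022,0],[-0.0164,-0.0016,0.0258,0,0.022,0],[-0.0164,-0.0016,0.0258,0,0.022,0],[-0.0164,-0.0016,0.0258,0,0.022,0],[-0.0164,-0.0016,0.0258,0,0.022,0],[-0.0164,-0.0016,0.0258,0,0.022,0],[-0.0164,-0.0016,0.0258,0,0.022,0]]}}

```text
time: 15.52
position: [0.5714, -0.1217, 0.1582]
tool_rot: [[-0.106, 0.989, -0.101], [0.712, 0.146, 0.687], [0.694, 0.001, -0.72]]
ft_force: [0.2, 0.3, 0.6]
gripper_width: -0.002
grasp_force: 0.0
```

Call:
{"name": "play_rows", "arguments": {"steps": [[-0.0082,-0.0008,0.0129,0,0.011,0],[0,0,0,0,0,0]]}}

```text
time: 15.68
position: [0.5697, -0.1194, 0.1461]
tool_rot: [[-0.103, 0.989, -0.103], [0.709, 0.146, 0.69], [0.698, -0.002, -0.716]]
ft_force: [0.4, -0.6, -0.7]
gripper_width: 0.001
grasp_force: 0.0
```

```bash
python3 -c "
from tip import *
rows(cur(),tcp(0,0,.012),10)
print(status.get_state()['qpos'].round(0))"
```

```text
10 x [-0.0, -0.0, 0.0106] [-0.003, 0.013, 0.0] -> [ 0.561 -0.064  0.089]
[ 48.  46. -34.  90. -16.  72.  35.]
```

Sliding the fingers in under the rim. A picture follows to check them before lifting.

Call:
{"name": "play_rows", "arguments": {"steps": [[0,0,0.0133,0,0.015,0],[0,0,0.0133,0,0.015,0],[0,0,0.0133,0,0.015,0],[0,0,0.0133,0,0.015,0],[0,0,0.0133,0,0.015,0],[0,0,0.0133,0,0.015,0],[0,0,0.0133,0,0.015,0],[0,0,0.0133,0,0.015,0]]}}

```text
time: 16.35
position: [0.5625, -0.0646, 0.0903]
tool_rot: [[-0.102, 0.99, -0.102], [0.7, 0.144, 0.7], [0.707, -0.0, -0.707]]
ft_force: [0.6, -1.0, -0.4]
gripper_width: -0.002
grasp_force: 0.0
```

Call:
{"name": "play_rows", "arguments": {"steps": [[0.003,0,0,0,0,0],[0.003,0,0,0,0,0],[0.003,0,0,0,0,0],[0.003,0,0,0,0,0]]}}

```text
time: 16.68
position: [0.562, -0.0592, 0.098]
tool_rot: [[-0.102, 0.99, -0.101], [0.7, 0.143, 0.699], [0.707, 0.001, -0.708]]
ft_force: [0.5, -0.9, -0.1]
gripper_width: -0.001
grasp_force: 0.0
```

```bash
python3 -c "
from tip import *
print(cur()[:3,3],status.get_state()['ft_force'],tcp(0)[:3,3])
A=cur();ref=tcp(0)
a=0
for b in (8,18,28,38,48,58):
    rows(tcp(a),tcp(b),8);a=b
a=cv2.cvtColor(grab('top')['color'],cv2.COLOR_RGB2BGR);cv2.imwrite('pics/k.png',cv2.resize(a[150:270,250:400],None,fx=4,fy=4,interpolation=2))"
```

```text
[ 0.56203288 -0.05923236  0.09796211] [ 0.50910543 -0.858079   -0.05420851] [ 0.56024157 -0.05592945  0.09792893]
8 x [0.0032, 0.0, -0.003] [0.0, -0.067, 0.0] -> [ 0.56  -0.055  0.124]
8 x [0.0043, -0.0, -0.0034] [-0.0, -0.083, 0.0] -> [ 0.559 -0.048  0.157]
8 x [0.0046, -0.0, -0.0029] [0.0, -0.083, 0.0] -> [ 0.557 -0.036  0.187]
8 x [0.0049, -0.0, -0.0024] [-0.0, -0.083, -0.0] -> [ 0.555 -0.019  0.215]
8 x [0.0051, -0.0, -0.0019] [-0.0, -0.083, 0.0] -> [0.552 0.002 0.24 ]
8 x [0.0052, 0.0, -0.0014] [0.0, -0.083, 0.0] -> [0.548 0.027 0.26 ]
```

View pics/k.png

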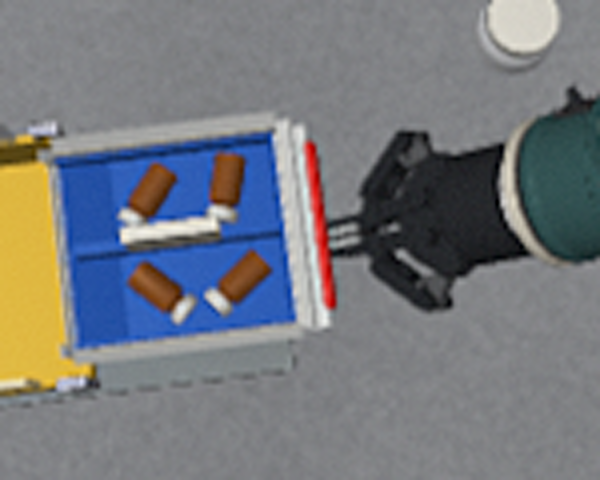

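Fingers are under the rim at about (335,235), with the vials unmoved. Starting the lift.

Call:
{"name": "play_rows", "arguments": {"steps": [[0.0037,0,-0.001,0,-0.067,0],[0.0037,0,-0.0015,0,-0.067,0],[0.0036,0,-0.003,0,-0.067,0],[0.0032,0,-0.003,0,-0.067,0],[0.0032,0,-0.003,0,-0.067,0],[0.0032,0,-0.003,0,-0.067,0],[0.0032,0,-0.003,0,-0.067,0],[0.0032,0,-0.003,0,-0.067,0]]}}

```text
time: 17.4
position: [0.5615, -0.0572, 0.1224]
tool_rot: [[-0.106, 0.99, -0.094], [0.741, 0.141, 0.656], [0.663, 0.0, -0.749]]
ft_force: [1.1, -11.1, -3.2]
gripper_width: 0.001
grasp_force: 5.4
```

Call:
{"name": "play_rows", "arguments": {"steps": [[0.0043,0,-0.0034,0,-0.083,0],[0.0043,0,-0.0034,0,-0.083,0],[0.0043,0,-0.0034,0,-0.083,0],[0.0043,0,-0.0034,0,-0.083,0]]}}

```text
time: 17.73
position: [0.5612, -0.0551, 0.1386]
tool_rot: [[-0.109, 0.99, -0.089], [0.764, 0.141, 0.63], [0.636, 0.001, -0.772]]
ft_force: [0.3, -17.5, -0.7]
gripper_width: 0.002
grasp_force: 7.1
```

```bash
python3 -c "
from tip import *
s=status.get_state();print(s['ft_force'].round(1),s['qpos'].round(0),'err in tool', (tcp(13)[:3,:3].T@(cur()[:3,3]-tcp(13)[:3,3])).round(4))
a=grab('scene')['color'][150:250,280:420,::-1];cv2.imwrite('pics/l.png',cv2.resize(a,None,fx=4,fy=4,interpolation=2))"
```

```text
[  0.3 -17.5  -0.7] [ 44.  41. -34.  97. -16.  63.  31.] err in tool [-0.0038  0.001  -0.0006]
```

I've used all my picture views, so from here I'll track the rim and the vials numerically from colour masks.

```bash
cat >> tip.py <<'E'
def seen():
    f=grab("top");a=f["color"].astype(int);R,G,Bc=a[...,0],a[...,1],a[...,2]
    m=np.zeros((400,640),np.uint8);k=(R-np.maximum(G,Bc)>60)&(G<60)&(R>90)
    m[165:245,250:345]=k[165:245,250:345]
    v,u=np.nonzero(m);o=ray(f,0,0)[0]
    if len(u)>10:
        d=ray(f,u.mean(),v.mean())[1]
        # intersect ray with bar circle about hinge (in plane e,z)
        ths=np.radians(np.arange(-2,70,.25));best=[]
        for t in ths:
            P=H-.182*np.cos(t)*e+.182*np.sin(t)*Z;s=((P-o)@e)/(d@e);best.append(abs((o+s*d-P)[2]))
        i=np.argsort(best)[:3];print("bar px",u.mean().round(1),v.mean().round(1),len(u),"theta",np.degrees(ths[i]),np.array(best)[i].round(4))
    hsv=cv2.cvtColor(f["color"],cv2.COLOR_RGB2HSV);br=cv2.inRange(hsv,(3,110,40),(14,255,200))
    z=np.zeros_like(br);z[165:260,160:345]=br[165:260,160:345]
    print("amber",[(tuple(np.round(cv2.minAreaRect(c)[0],0)),cv2.contourArea(c)) for c in cv2.findContours(z,0,1)[0] if cv2.contourArea(c)>10])
    s=status.get_state();print("t",s["time"],"F",s["ft_force"].round(1),"q",s["qpos"].round(0),"T",s["ft_torque"].round(1))
E
python3 -c "
from tip import *
seen()
b=cv2.cvtColor(np.load('top0.npy',allow_pickle=True).item()['color'],cv2.COLOR_RGB2HSV)"
```

```text
bar px 329.2 204.3 100 theta [ 7.5  -1.5  -1.25] [0.     0.0005 0.0007]
amber [((np.float64(285.0), np.float64(223.0)), 66.5), ((np.float64(306.0), np.float64(216.0)), 76.0), ((np.float64(283.0), np.float64(196.0)), 68.0), ((np.float64(297.0), np.float64(193.0)), 73.0)]
t 17.8333 F [  0.8 -15.   -1.7] q [ 44.  41. -34.  97. -16.  63.  31.] T [-3.3 -0.3  0.2]
```

```bash
python3 -c "
from tip import *
T=cur()
for th in (5,7.5,10,13):
    t=np.radians(th);P=H-.182*np.cos(t)*e+.182*np.sin(t)*Z;print(th,(T[:3,:3].T@(P-T[:3,3])).round(4))
f=np.load('top0.npy',allow_pickle=True).item();a=f['color'].astype(int);R,G,Bc=a[...,0],a[...,1],a[...,2]
k=(R-np.maximum(G,Bc)>60)&(G<60)&(R>90);v,u=np.nonzero(k[165:245,250:345]);print('init',u.mean()+250,v.mean()+165,len(u),'ext',v.min(),v.max())
f=grab('top');a=f['color'].astype(int);R,G,Bc=a[...,0],a[...,1],a[...,2]
k=(R-np.maximum(G,Bc)>60)&(G<60)&(R>90);v,u=np.nonzero(k[165:245,250:345]);print('now',u.mean()+250,v.mean()+165,len(u),'ext',v.min(),v.max())
for t in np.radians([0,8,13]):
  P=H-.010*n-.182*np.cos(t)*e+.182*np.sin(t)*Z;print(np.degrees(t),proj(f,[P,P+.055*n,P-.055*n]).round(1).tolist())
"
```

```text
5 [ 0.0023 -0.0014  0.0256]
7.5 [ 0.008  -0.0014  0.0201]
10 [ 0.0139 -0.0014  0.0148]
13 [ 0.0213 -0.0014  0.0088]
init 329.91764705882355 205.67058823529413 85 ext 20 61
now 329.24038461538464 204.1153846153846 104 ext 18 60
0.0 [[329.5, 205.9], [332.1, 225.6], [326.9, 186.6]]
8.0 [[329.2, 204.9], [331.9, 225.0], [326.6, 185.1]]
13.0 [[328.4, 204.3], [331.1, 224.7], [325.7, 184.2]]
```

```bash
python3 -c "
from tip import *
g=lambda t:tcp(t,h=.0105,zc=.010)
A=cur();a=None
for b in (18,26,34,42,50,57):
    rows(A,g(b),8);A=g(b)"
```

```text
8 x [0.0032, -0.0002, -0.0019] [0.003, -0.035, -0.001] -> [ 0.559 -0.047  0.16 ]
8 x [0.0037, -0.0, -0.0024] [0.0, -0.067, 0.0] -> [ 0.558 -0.038  0.184]
8 x [0.0039, -0.0, -0.0021] [0.0, -0.067, 0.0] -> [ 0.556 -0.025  0.207]
8 x [0.004, -0.0, -0.0017] [-0.0, -0.067, 0.0] -> [ 0.554 -0.01   0.228]
8 x [0.0041, 0.0, -0.0014] [-0.0, -0.067, 0.0] -> [0.551 0.009 0.247]
8 x [0.0037, -0.0, -0.0009] [0.0, -0.058, 0.0] -> [0.548 0.026 0.261]
```

Call:
{"name": "play_rows", "arguments": {"steps": [[0.0032,0,-0.0019,0,-0.035,0],[0.0032,0,-0.0019,0,-0.035,0],[0.0032,0,-0.0019,0,-0.035,0],[0.0032,0,-0.0019,0,-0.035,0],[0.0032,0,-0.0019,0,-0.035,0],[0.0032,0,-0.0019,0,-0.035,0],[0.0032,0,-0.0019,0,-0.035,0],[0.0032,0,-0.0019,0,-0.035,0]]}}

```text
time: 18.55
position: [0.5604, -0.0471, 0.1599]
tool_rot: [[-0.112, 0.99, -0.085], [0.782, 0.14, 0.607], [0.613, 0.001, -0.79]]
ft_force: [1.9, -15.3, 0.4]
gripper_width: -0.001
grasp_force: 5.9
```

Call:
{"name": "play_rows", "arguments": {"steps": [[0.0037,0,-0.0024,0,-0.067,0],[0.0037,0,-0.0024,0,-0.067,0],[0.0037,0,-0.0024,0,-0.067,0],[0.0037,0,-0.0024,0,-0.067,0],[0.0037,0,-0.0024,0,-0.067,0],[0.0037,0,-0.0024,0,-0.067,0],[0.0037,0,-0.0024,0,-0.067,0],[0.0037,0,-0.0024,0,-0.067,0]]}}

```text
time: 19.22
position: [0.5589, -0.0369, 0.1849]
tool_rot: [[-0.117, 0.99, -0.08], [0.814, 0.142, 0.563], [0.569, 0.001, -0.822]]
ft_force: [2.8, -10.1, 1.3]
gripper_width: -0.001
grasp_force: 3.7
```

```bash
python3 -c "
from tip import *
seen()
g=lambda t:tcp(t,h=.0105,zc=.010)
print((g(26)[:3,:3].T@(cur()[:3,3]-g(26)[:3,3])).round(4))
A=cur()
for b in (34,42,50,57):
    rows(A,g(b),8);A=g(b)"
```

```text
bar px 323.6 203.0 126 theta [26.   25.75 26.25] [0.0022 0.0059 0.0103]
amber [((np.float64(280.0), np.float64(223.0)), 66.5), ((np.float64(300.0), np.float64(216.0)), 76.0), ((np.float64(279.0), np.float64(195.0)), 73.0), ((np.float64(292.0), np.float64(192.0)), 75.0)]
t 19.2667 F [ 1.1 -9.8  1.9] q [ 41.  35. -35.  99. -15.  64.  26.] T [-2.1 -0.2  0.1]
[ 0.0018  0.0016 -0.0005]
8 x [0.0036, -0.0003, -0.002] [0.003, -0.068, 0.0] -> [ 0.556 -0.025  0.207]
8 x [0.004, -0.0, -0.0017] [-0.0, -0.067, 0.0] -> [ 0.554 -0.01   0.228]
8 x [0.0041, 0.0, -0.0014] [-0.0, -0.067, 0.0] -> [0.551 0.009 0.247]
8 x [0.0037, -0.0, -0.0009] [0.0, -0.058, 0.0] -> [0.548 0.026 0.261]
```

Call:
{"name": "play_rows", "arguments": {"steps": [[0.0037,0,-0.002,0,-0.068,0],[0.0037,0,-0.002,0,-0.068,0],[0.0037,0,-0.002,0,-0.068,0],[0.0037,0,-0.002,0,-0.068,0],[0.0037,0,-0.002,0,-0.068,0],[0.0037,0,-0.002,0,-0.068,0],[0.0037,0,-0.002,0,-0.068,0],[0.0037,0,-0.002,0,-0.068,0]]}}

```text
time: 19.93
position: [0.5571, -0.0246, 0.2073]
tool_rot: [[-0.122, 0.99, -0.073], [0.844, 0.142, 0.517], [0.522, 0.001, -0.853]]
ft_force: [2.1, -6.9, 0.4]
gripper_width: -0.002
grasp_force: 2.8
```

Call:
{"name": "play_rows", "arguments": {"steps": [[0.004,0,-0.0017,0,-0.067,0],[0.004,0,-0.0017,0,-0.067,0],[0.004,0,-0.0017,0,-0.067,0],[0.004,0,-0.0017,0,-0.067,0],[0.004,0,-0.0017,0,-0.067,0],[0.004,0,-0.0017,0,-0.067,0],[0.004,0,-0.0017,0,-0.067,0],[0.004,0,-0.0017,0,-0.067,0]]}}

```text
time: 20.6
position: [0.5547, -0.0088, 0.2282]
tool_rot: [[-0.126, 0.99, -0.067], [0.872, 0.143, 0.469], [0.474, 0.001, -0.881]]
ft_force: [1.8, -5.6, 0.9]
gripper_width: -0.002
grasp_force: 2.0
```

```bash
python3 -c "
from tip import *
seen()
g=lambda t:tcp(t,h=.0105,zc=.010)
print((g(42)[:3,:3].T@(cur()[:3,3]-g(42)[:3,3])).round(4))
A=cur()
for b in (50,57):
    rows(A,g(b),8);A=g(b)"
```

```text
bar px 311.9 202.6 140 theta [43.   42.75 43.25] [0.025  0.0324 0.0827]
amber [((np.float64(264.0), np.float64(229.0)), 46.5), ((np.float64(278.0), np.float64(216.0)), 68.5), ((np.float64(270.0), np.float64(197.0)), 145.0)]
t 20.65 F [ 0.1 -3.6  2.7] q [ 37.  28. -35. 100. -13.  64.  20.] T [-1.2 -0.   0. ]
[0.0015 0.0014 0.0002]
8 x [0.0039, -0.0002, -0.0014] [0.002, -0.068, 0.001] -> [0.551 0.009 0.247]
8 x [0.0037, -0.0, -0.0009] [0.0, -0.058, 0.0] -> [0.548 0.026 0.261]
```

Call:
{"name": "play_rows", "arguments": {"steps": [[0.004,0,-0.0014,0,-0.068,0],[0.004,0,-0.0014,0,-0.068,0],[0.004,0,-0.0014,0,-0.068,0],[0.004,0,-0.0014,0,-0.068,0],[0.004,0,-0.0014,0,-0.068,0],[0.004,0,-0.0014,0,-0.068,0],[0.004,0,-0.0014,0,-0.068,0],[0.004,0,-0.0014,0,-0.068,0]]}}

```text
time: 21.32
position: [0.5517, 0.0098, 0.2462]
tool_rot: [[-0.13, 0.99, -0.061], [0.896, 0.144, 0.42], [0.424, -0.0, -0.906]]
ft_force: [0.8, -2.2, -0.3]
gripper_width: 0.0
grasp_force: 1.4
```

Call:
{"name": "play_rows", "arguments": {"steps": [[0.0037,0,-0.0009,0,-0.058,0],[0.0037,0,-0.0009,0,-0.058,0],[0.0037,0,-0.0009,0,-0.058,0],[0.0037,0,-0.0009,0,-0.058,0],[0.0037,0,-0.0009,0,-0.058,0],[0.0037,0,-0.0009,0,-0.058,0],[0.0037,0,-0.0009,0,-0.058,0],[0.0037,0,-0.0009,0,-0.058,0]]}}

```text
time: 21.98
position: [0.5491, 0.0277, 0.2601]
tool_rot: [[-0.133, 0.99, -0.055], [0.915, 0.144, 0.376], [0.38, -0.0, -0.925]]
ft_force: [0.7, -2.2, -1.3]
gripper_width: -0.003
grasp_force: 1.1
```

Call:
{"name": "play_rows", "arguments": {"steps": [[0,0,0,0,0,0],[0,0,0,0,0,0],[0,0,0,0,0,0],[0,0,0,0,0,0],[0,0,0,0,0,0],[0,0,0,0,0,0]]}}

```text
time: 22.48
position: [0.5492, 0.0272, 0.2597]
tool_rot: [[-0.133, 0.99, -0.055], [0.915, 0.144, 0.376], [0.38, -0.0, -0.925]]
ft_force: [0.1, -0.8, -0.8]
gripper_width: -0.001
grasp_force: 0.9
```

```bash
python3 -c "
from tip import *
seen()
f=grab('top')
print('bin floor px y,x bounds',proj(f,[H+.05*e,H+.25*e,H+.15*e+.083*n-.088*Z,H+.15*e-.083*n-.088*Z]).round(0).tolist())
g=lambda t:tcp(t,h=.0105,zc=.010)
print((g(57)[:3,:3].T@(cur()[:3,3]-g(57)[:3,3])).round(4))"
```

```text
bar px 297.2 202.4 148 theta [57.25 57.5  57.  ] [0.0005 0.0236 0.0245]
amber [((np.float64(252.0), np.float64(233.0)), 52.5), ((np.float64(239.0), np.float64(220.0)), 49.0), ((np.float64(271.0), np.float64(216.0)), 56.0)]
t 22.5333 F [ 0.6 -1.3 -0.9] q [ 33.  23. -35. 100. -10.  64.  13.] T [-0.8 -0.2 -0. ]
bin floor px y,x bounds [[247.0, 220.0], [174.0, 229.0], [221.0, 255.0], [216.0, 199.0]]
[0.0003 0.001  0.0015]
```

Call:
{"name": "play_rows", "arguments": {"steps": [[0.0037,0,-0.0007,0,-0.058,0],[0.0037,0,-0.0007,0,-0.058,0],[0.0037,0,-0.0007,0,-0.058,0],[0.0033,0,-0.0005,0,-0.05,0],[0,0,0,0,0,0],[0,0,0,0,0,0],[0,0,0,0,0,0],[0,0,0,0,0,0]]}}

```text
time: 23.25
position: [0.5479, 0.0367, 0.2658]
tool_rot: [[-0.134, 0.99, -0.052], [0.924, 0.144, 0.355], [0.358, 0.0, -0.934]]
ft_force: [0.1, -1.7, 0.9]
gripper_width: 0.003
grasp_force: 0.8
```

```bash
cat >> tip.py <<'E'
def amber(n,x0,y0,x1,y1):
    f=grab(n);hsv=cv2.cvtColor(f["color"],cv2.COLOR_RGB2HSV);br=cv2.inRange(hsv,(2,110,30),(15,255,210))
    z=np.zeros_like(br);z[y0:y1,x0:x1]=br[y0:y1,x0:x1]
    print(n,[(tuple(np.round(cv2.minAreaRect(c)[0]).astype(int).tolist()),cv2.contourArea(c)) for c in cv2.findContours(z,0,1)[0] if cv2.contourArea(c)>6]);return f
E
python3 -c "
from tip import *
seen()
f=amber('scene',290,140,420,285)
b=H+.135*e-.088*Z
print('bin floor corners scene',proj(f,[b+s*.1*e+w*.083*n for s in(-1,1) for w in(-1,1)]).round(0).tolist())
for T in (57,61):
  t=np.radians(T);x=np.cos(t)*e-np.sin(t)*Z;z=np.sin(t)*e+np.cos(t)*Z;S=H-.010*n-.083*x
  for w in(-.035,.035): print(T,'tray lane',w,'scene',proj(f,[S+k*x+w*n+.015*z for k in(-.06,0,.06)]).round(0).tolist(),'top',proj(grab('top'),[S+k*x+w*n+.015*z for k in(-.06,0,.06)]).round(0).tolist())
"
```

```text
bar px 293.1 202.7 148 theta [60.75 61.   60.5 ] [0.0013 0.0169 0.0195]
amber [((np.float64(252.0), np.float64(233.0)), 54.5), ((np.float64(239.0), np.float64(220.0)), 50.0), ((np.float64(270.0), np.float64(216.0)), 56.0)]
t 23.3 F [ 0.1 -2.3  1. ] q [ 31.  22. -35. 100. -10.  64.  11.] T [-0.7 -0.   0. ]
scene [((369, 244), 21.5), ((370, 230), 12.5)]
bin floor corners scene [[345.0, 248.0], [378.0, 223.0], [386.0, 288.0], [419.0, 259.0]]
57 tray lane -0.035 scene [[336.0, 187.0], [342.0, 202.0], [348.0, 217.0]] top [[283.0, 192.0], [272.0, 196.0], [262.0, 200.0]]
57 tray lane 0.035 scene [[351.0, 176.0], [357.0, 191.0], [362.0, 206.0]] top [[286.0, 220.0], [275.0, 223.0], [264.0, 226.0]]
61 tray lane -0.035 scene [[337.0, 188.0], [343.0, 203.0], [348.0, 217.0]] top [[279.0, 192.0], [269.0, 196.0], [261.0, 201.0]]
61 tray lane 0.035 scene [[353.0, 177.0], [358.0, 192.0], [363.0, 207.0]] top [[282.0, 220.0], [272.0, 223.0], [264.0, 226.0]]
```

```bash
python3 -c "
from tip import *
def cmap(n,x0,y0,x1,y1):
    f=grab(n);h=cv2.cvtColor(f['color'],cv2.COLOR_RGB2HSV)
    print(n,x0,y0)
    for r in range(y0,y1):
        s=''
        for c in range(x0,x1):
            H_,S,V=map(int,h[r,c])
            s+= ('#' if V<35 else 'w' if S<60 and V>150 else '.' if S<60 else 'r' if (H_<3 or H_>174) else 'A' if H_<16 else 'Y' if H_<35 else 'B' if 95<H_<130 else 'o')
        print(r,s)
cmap('top',225,185,300,242)
cmap('scene',325,165,400,262)
f=grab('scene')
for uv in [(252,233),(239,220)]: print(uv,proj(f,onz(grab('top'),*uv,.03)).round(0))
"
```

```text
top 225 185
185 ....................YYYYYYYYYYww..ww...BBBBBBBBBBBww.wwwwwwwwwwwrrrr.......
186 ............YYYYYYYYYYYYYYY.www.wwww.BBBBBBBBBBBBBBw.wwwwwwwwwwwrrrrr......
187 ....YYYYYYYYYYYYYYYYYYYYYYY....ww...BBBBBBBBBBBBBBBw.wwwwwwwwwwwrrrrr......
188 YYYYYYYYYYYYYYYYYYYYYYYYYYYY.ww...BBBBBBBBBBBBBBBBBw..wwwwwwwwwwrrrrr......
189 YYYYYYYYYYYYYYYYYYYYYYYYYYYYwww.BBBBBBBBBBBBBBBBBBBw..wwwwwwwwwwwrrrr......
190 YYYYYYYYYYYYYYYYYYYYYYYYYYY.wwwBBBBBBBBBBBBBBBBBBBBw..wwwwwwwwwwwrrrr......
191 YYYYYYYYYYYYYYYYYYYYYYYYYYYYwBBBBBBBBBBBBBBBBBBBBBBw..wwwwwwwwwwwrrrr......
192 YYYYYYYYYYYYYYYYYYYYYYYYYYYYwYYYYY.BBBBBBBBBBBBBBBBww.wwwwwwwwwwwrrrr.....#
193 YYYYYYYYYYYYYYYYYYYYYYYYYYYYYYYYYYwBBBBBBBBBBBBBBBBww.wwwwwwwwwwwrrrr.....#
194 YYYYYYYYYYYYYYYYYYYYwYYYYYYYYYYYYYYBBBBBBBBBBBBBBBBww.wwwwwwwwwwwrrrrr....#
195 YYYYYYYYYYYYYYYYYYwwwwwYYYYYYYYYYYYBBBBBBBBBBBBBBBBBw.wwwwwwwwwwwrrrrr.....
196 YYYYYYYYYYYYYYYYYwwwwwwwYYYYYYYYYYYwBBBBBBBBBBBBBBBBw.wwwwwwwwwwwrrrrr.....
197 YYYYYYYYYYYYYYYYYwwwwwwwAYYYYYYYYYYwBBBBBBBBBBBBBBBBw..wwwwwwwwwwrrrrr.....
198 YYYYYYYYYYYYYYYYYwwwwwww.YYYYYYYYYYwBBBBBBBB
[... 10595 characters left out ...]
YYYYYYYYYY
254 ...................YYYYYYYYYYYYYYYYYYYYYYYYYYYYYYYYYYYYYYYYYYYYYYYYYYYYYYYY
255 ....................YYYYYYYYYYYYYYYYYYYYYYYYYYYYYYYYYYYYYYYYYYYYYYYYYYYYYYY
256 .....................YYYYYYYYYYYYYYYYYYYYYYYYYYYYYYYYYYYYYYYYYYYYYYYYYYYYYY
257 ......................YYYYYYYYYYYYYYYYYYYYYYYYYYYYYYYYYYYYYYYYYYYYYYYYYYYYY
258 .......................YYYYYYYYYYYYYYYYYYYYYYYYYYYYYYYYYYYYYYYYYYYYYYYYYYYY
259 ........................YYYYYYYYYYYYYYYYYYYYYYYYYYYYYYYYYYYYYYYYYYYYYYYYYYY
260 .........................YYYYYYYYYYYYYYYYYYYYYYYYYYYYYYYYYYYYYYYYYYYYYYYYYY
261 ..........................YYYYYYYYYYYYYYYYYYYYYYYYYYYYYYYYYYYYYYYYYYYYYYYYY
(252, 233) [[371. 231.]]
(239, 220) [[370. 244.]]
```

Three vials are in the bin, at about (252,233), (239,220) and (245,198). The fourth is stuck in the tray beside the grip plate at (270,216). I'll go a little higher and wiggle it.

Call:
{"name": "play_rows", "arguments": {"steps": [[-0.006,0,0.001,0,0,0],[-0.008,0,0.001,0,0,0],[0.008,0,-0.001,0,0,0],[0.009,0,-0.0015,0,0,0],[0,0,0,0,0,0],[0,0,0,0,0,0],[0,0,0,0,0,0]]}}

```text
time: 24.38
position: [0.5476, 0.0371, 0.2663]
tool_rot: [[-0.133, 0.99, -0.051], [0.925, 0.143, 0.353], [0.357, -0.001, -0.934]]
ft_force: [1.9, -8.8, -7.6]
gripper_width: -0.002
grasp_force: 5.8
```

```bash
python3 -c "
from tip import *
seen()"
```

```text
bar px 292.9 202.5 153 theta [60.75 61.   60.5 ] [0.0086 0.0094 0.0266]
amber [((np.float64(252.0), np.float64(233.0)), 54.5), ((np.float64(239.0), np.float64(220.0)), 49.0), ((np.float64(260.0), np.float64(219.0)), 52.0)]
t 24.4333 F [ 2.1 -9.7 -7. ] q [ 31.  22. -35. 100. -10.  64.  11.] T [-2.8 -0.5 -0.1]
```

Call:
{"name": "play_rows", "arguments": {"steps": [[-0.008,0,0.001,0,0,0],[-0.01,0,0.001,0,0,0],[0.009,0,-0.001,0,0,0],[0.009,0,-0.001,0,0,0],[0,0,0,0,0,0],[0,0,0,0,0,0],[0,0,0,0,0,0]]}}

```text
time: 25.02
position: [0.5477, 0.0371, 0.2664]
tool_rot: [[-0.133, 0.99, -0.051], [0.925, 0.143, 0.353], [0.357, -0.0, -0.934]]
ft_force: [2.6, -9.8, -6.4]
gripper_width: -0.002
grasp_force: 6.2
```

```bash
python3 -c "
from tip import *
seen();amber('scene',290,140,420,290)"
```

```text
bar px 292.9 202.4 154 theta [61.   60.75 61.25] [0.0085 0.0095 0.0266]
amber [((np.float64(226.0), np.float64(242.0)), 56.0), ((np.float64(252.0), np.float64(233.0)), 53.0), ((np.float64(240.0), np.float64(215.0)), 31.0)]
t 25.0667 F [  2.5 -10.4  -6.6] q [ 31.  22. -35. 100. -10.  64.  11.] T [-3.  -0.6 -0.1]
scene [((389, 243), 17.5), ((371, 231), 11.5)]
```

```bash
python3 -c "
from tip import *
f=grab('top');h=cv2.cvtColor(f['color'],cv2.COLOR_RGB2HSV)
for r in range(190,250,1):
    print(r,''.join('#' if V<35 else 'w' if S<60 and V>150 else '.' if S<60 else 'A' if Hh<16 else 'Y' if Hh<35 else 'B' if 95<Hh<130 else 'o' for Hh,S,V in h[r,210:282].astype(int)))
g=lambda t:tcp(t,h=.0105,zc=.010)
A=cur()
for b in (58,48,38,28,18,9,0):
    rows(A,g(b),8);A=g(b)"
```

```text
190 YYYYYYYYYYYYYYYYYYYYYYYYYYYYYYYYYYYYYYYYYY.wwwBBBBBBBBBBBBBBBBBBBBw..www
191 YYYYYYYYYYYYYYYYYYYYYYYYYYYYYYYYYYYYYYYYYYYwBBBBBBBBBBBBBBBBBBBBBBw..www
192 YYYYYYYYYYYYYYYYYYYYYYYYYYYYYYYYYYYYYYYYYYYYAYYYY.BBBBBBBBBBBBBBBBw..www
193 YYYYYYYYYYYYYYYYYYYYYYYYYYYYYYYYYYYYYYYYYYYYYYYYYwBBBBBBBBBBBBBBBBww.www
194 YYYYYYYYYYYYYYYYYYYYYYYYYYYYYYYYYYYwYYYYYYYYYYYYYwBBBBBBBBBBBBBBBBww.www
195 YYYYYYYYYYYYYYYYYYYYYYYYYYYYYYYYYwwwwwYYYYYYYYYYYYBBBBBBBBBBBBBBBBww.www
196 YYYYYYYYYYYYYYYYYYYYYYYYYYYYYYYYwwwwww.YYYYYYYYYYYBBBBBBBBBBBBBBBBww.www
197 YYYYYYYYYYYYYYYYYYYYYYYYYYYYYYYYwwwwwwwAYYYYYYYYYYwBBBBBBBBBBBBBBBBw.www
198 YYYYYYYYYYYYYYYYYYYYYYYYYYYYYYYYwwwwwww.YYYYYYYYYYwBBBBBBBBBBBBBBBBw.www
199 YYYYYYYYYYYYYYYYYYYYYYYYYYYYYYYYwwwwwwwA#YYYYYYYYYwBBBBBBBBBBBBBBBBw..ww
200 YYYYYYYYYYYYYYYYYYYYYYYYYYYYYYYYwwwwww.A#YYYYYYYYYwBBBBBBBBBBBBBBBBw..ww
201 YYYYYYYYYYYYYYYYYYYYYYYYYYYYYYYYYwwww.AAYYYYYYYYYYwBBBBBBBBBBBBBBBBw..ww
202 YYYYYYYYYYYYYYYYYYYYYYYYYYYYYYYYYYYYAAAYYYYYYYYYYYwBBBBBBBBBBBBBBBBww.ww
203 YYYYYYYYYYYYYYYYYYYYYYYYYYYYYYYYYYYYYYYYYYYYYYYYYYYBBBBBBBBBBBBBBBBww.ww
204 YYYYYYYYYYYYYYYYYY
[... 3323 characters left out ...]
wwwwwwwwYYYYYYYYYYYYYYY.www...............
248 YYYYYYYYYYYYYYYYYYYYYYwwwwwwwwYYYYYYYYYYYYYYY...........................
249 YYYYYYYYYYYYYwwwwwwwwwYYYYYYYYYYYYYYY........ww.w.......................
8 x [-0.0015, -0.0002, 0.0001] [0.0, 0.019, -0.001] -> [0.548 0.029 0.263]
8 x [-0.0053, -0.0, 0.0014] [0.0, 0.083, 0.0] -> [0.552 0.004 0.243]
8 x [-0.0051, -0.0, 0.0019] [-0.0, 0.083, 0.0] -> [ 0.555 -0.018  0.218]
8 x [-0.0049, 0.0, 0.0025] [-0.0, 0.083, 0.0] -> [ 0.557 -0.035  0.19 ]
8 x [-0.0046, -0.0, 0.0029] [0.0, 0.083, 0.0] -> [ 0.559 -0.047  0.16 ]
8 x [-0.0039, -0.0, 0.003] [-0.0, 0.075, 0.0] -> [ 0.56  -0.054  0.131]
8 x [-0.0036, 0.0, 0.0034] [0.0, 0.075, 0.0] -> [ 0.56  -0.056  0.101]
```

All four vials are in the bin. Letting the tipper down slowly.

Call:
{"name": "play_rows", "arguments": {"steps": [[-0.0018,0,0.0001,0,0.019,0],[-0.0018,0,0.0001,0,0.019,0],[-0.0018,0,0.0001,0,0.019,0],[-0.0018,0,0.0001,0,0.019,0],[-0.0018,0,0.0001,0,0.019,0],[-0.0018,0,0.0001,0,0.019,0],[-0.0018,0,0.0001,0,0.019,0],[-0.0018,0,0.0001,0,0.019,0]]}}

```text
time: 25.83
position: [0.549, 0.0287, 0.2623]
tool_rot: [[-0.133, 0.99, -0.054], [0.918, 0.144, 0.37], [0.373, -0.0, -0.928]]
ft_force: [0.8, -1.2, -1.7]
gripper_width: 0.003
grasp_force: 0.7
```

Call:
{"name": "play_rows", "arguments": {"steps": [[-0.0053,0,0.0014,0,0.083,0],[-0.0053,0,0.0014,0,0.083,0],[-0.0053,0,0.0014,0,0.083,0],[-0.0053,0,0.0014,0,0.083,0],[-0.0053,0,0.0014,0,0.083,0],[-0.0053,0,0.0014,0,0.083,0],[-0.0053,0,0.0014,0,0.083,0],[-0.0053,0,0.0014,0,0.083,0]]}}

```text
time: 26.5
position: [0.5527, 0.003, 0.2416]
tool_rot: [[-0.129, 0.99, -0.063], [0.89, 0.144, 0.433], [0.438, -0.0, -0.899]]
ft_force: [0.1, -1.9, -2.6]
gripper_width: -0.002
grasp_force: 0.9
```

```bash
python3 -c "
from tip import *
seen()
g=lambda t:tcp(t,h=.0105,zc=.010)
A=cur()
for b in (38,28):
    rows(A,g(b),8);A=g(b)"
```

```text
bar px 307.3 202.1 144 theta [47.75 47.5  48.  ] [0.0435 0.2287 0.3167]
amber [((np.float64(224.0), np.float64(238.0)), 50.5), ((np.float64(252.0), np.float64(233.0)), 54.0), ((np.float64(240.0), np.float64(215.0)), 49.0)]
t 26.55 F [ 0.5 -2.7 -3.5] q [ 36.  26. -35. 100. -12.  64.  17.] T [-0.9 -0.3 -0.1]
8 x [-0.0047, -0.0001, 0.0018] [-0.001, 0.079, -0.001] -> [ 0.555 -0.018  0.218]
8 x [-0.0049, 0.0, 0.0025] [-0.0, 0.083, 0.0] -> [ 0.557 -0.035  0.19 ]
```

Call:
{"name": "play_rows", "arguments": {"steps": [[-0.0049,0,0.0018,0,0.081,0],[-0.0049,0,0.0018,0,0.081,0],[-0.0049,0,0.0018,0,0.081,0],[-0.0049,0,0.0018,0,0.081,0],[-0.0049,0,0.0018,0,0.081,0],[-0.0049,0,0.0018,0,0.081,0],[-0.0049,0,0.0018,0,0.081,0],[-0.0049,0,0.0018,0,0.081,0]]}}

```text
time: 27.22
position: [0.5557, -0.0177, 0.2184]
tool_rot: [[-0.125, 0.99, -0.072], [0.858, 0.144, 0.492], [0.498, -0.0, -0.867]]
ft_force: [-0.2, -1.2, -2.7]
gripper_width: 0.003
grasp_force: 1.0
```

Call:
{"name": "play_rows", "arguments": {"steps": [[-0.0049,0,0.0025,0,0.083,0],[-0.0049,0,0.0025,0,0.083,0],[-0.0049,0,0.0025,0,0.083,0],[-0.0049,0,0.0025,0,0.083,0],[-0.0049,0,0.0025,0,0.083,0],[-0.0049,0,0.0025,0,0.083,0],[-0.0049,0,0.0025,0,0.083,0],[-0.0049,0,0.0025,0,0.083,0]]}}

```text
time: 27.88
position: [0.5582, -0.0347, 0.1902]
tool_rot: [[-0.12, 0.99, -0.08], [0.822, 0.144, 0.551], [0.557, -0.0, -0.831]]
ft_force: [-0.3, -2.9, -2.3]
gripper_width: -0.002
grasp_force: 1.5
```

```bash
python3 -c "
from tip import *
seen()
g=lambda t:tcp(t,h=.0105,zc=.010)
print((g(28)[:3,:3].T@(cur()[:3,3]-g(28)[:3,3])).round(4))
A=cur()
for b in (18,9,0):
    rows(A,g(b),8);A=g(b)"
```

```text
bar px 322.7 202.9 127 theta [27.75 27.5  28.  ] [0.0002 0.009  0.0096]
amber [((np.float64(224.0), np.float64(238.0)), 53.5), ((np.float64(252.0), np.float64(233.0)), 53.0), ((np.float64(240.0), np.float64(215.0)), 50.5)]
t 27.9333 F [ 0.9 -2.8 -4.2] q [ 41.  34. -35.  99. -15.  64.  26.] T [-1.2 -0.4 -0.2]
[-0.0008  0.0008  0.0004]
8 x [-0.0045, -0.0001, 0.0029] [-0.001, 0.082, -0.001] -> [ 0.559 -0.047  0.16 ]
8 x [-0.0039, -0.0, 0.003] [-0.0, 0.075, 0.0] -> [ 0.56  -0.054  0.131]
8 x [-0.0036, 0.0, 0.0034] [0.0, 0.075, 0.0] -> [ 0.56  -0.056  0.101]
```

Call:
{"name": "play_rows", "arguments": {"steps": [[-0.0045,0,0.0029,0,0.082,0],[-0.0045,0,0.0029,0,0.082,0],[-0.0045,0,0.0029,0,0.082,0],[-0.0045,0,0.0029,0,0.082,0],[-0.0045,0,0.0029,0,0.082,0],[-0.0045,0,0.0029,0,0.082,0],[-0.0045,0,0.0029,0,0.082,0],[-0.0045,0,0.0029,0,0.082,0]]}}

```text
time: 28.6
position: [0.5599, -0.0464, 0.1604]
tool_rot: [[-0.114, 0.99, -0.088], [0.782, 0.144, 0.606], [0.612, -0.0, -0.791]]
ft_force: [-1.2, -3.9, -2.7]
gripper_width: -0.002
grasp_force: 1.9
```

Call:
{"name": "play_rows", "arguments": {"steps": [[-0.0039,0,0.003,0,0.075,0],[-0.0039,0,0.003,0,0.075,0],[-0.0039,0,0.003,0,0.075,0],[-0.0039,0,0.003,0,0.075,0],[-0.0039,0,0.003,0,0.075,0],[-0.0039,0,0.003,0,0.075,0],[-0.0039,0,0.003,0,0.075,0],[-0.0039,0,0.003,0,0.075,0]]}}

```text
time: 29.27
position: [0.5608, -0.0528, 0.1317]
tool_rot: [[-0.108, 0.99, -0.095], [0.743, 0.144, 0.654], [0.661, -0.0, -0.75]]
ft_force: [0.6, -1.9, -3.3]
gripper_width: -0.003
grasp_force: 1.8
```

Call:
{"name": "play_rows", "arguments": {"steps": [[-0.0018,0,0.0017,0,0.037,0],[-0.0018,0,0.0017,0,0.037,0],[-0.0018,0,0.0017,0,0.037,0],[-0.0018,0,0.0017,0,0.037,0],[-0.0018,0,0.0017,0,0.037,0],[-0.0018,0,0.0017,0,0.037,0],[-0.0018,0,0.0017,0,0.037,0],[-0.0018,0,0.0017,0,0.037,0]]}}

```text
time: 29.93
position: [0.5611, -0.0543, 0.117]
tool_rot: [[-0.105, 0.99, -0.098], [0.723, 0.144, 0.676], [0.683, -0.0, -0.73]]
ft_force: [-1.1, -5.1, -2.9]
gripper_width: -0.001
grasp_force: 2.9
```

Call:
{"name": "play_rows", "arguments": {"steps": [[-0.0018,0,0.0016,0,0.037,0],[-0.0018,0,0.0016,0,0.037,0],[-0.0018,0,0.0016,0,0.037,0],[-0.0018,0,0.0016,0,0.037,0],[-0.0018,0,0.0016,0,0.037,0],[-0.0018,0,0.0016,0,0.037,0],[-0.0018,0,0.0016,0,0.037,0],[-0.0018,0,0.0016,0,0.037,0]]}}

```text
time: 30.6
position: [0.5611, -0.0549, 0.1027]
tool_rot: [[-0.102, 0.99, -0.102], [0.701, 0.144, 0.699], [0.706, -0.0, -0.708]]
ft_force: [-0.0, -0.5, -2.8]
gripper_width: 0.003
grasp_force: 1.4
```

```bash
python3 -c "
from tip import *
seen()
g=lambda t:tcp(t,h=.0105,zc=.010)
print((g(0)[:3,:3].T@(cur()[:3,3]-g(0)[:3,3])).round(4),cur()[:3,3])"
```

```text
bar px 330.1 205.4 91 theta [3.25 3.   3.5 ] [0.0258 0.0258 0.0259]
amber [((np.float64(224.0), np.float64(238.0)), 56.5), ((np.float64(252.0), np.float64(233.0)), 52.0), ((np.float64(240.0), np.float64(215.0)), 50.5)]
t 30.65 F [ 0.4 -0.2 -3.7] q [ 45.  47. -35.  96. -18.  63.  35.] T [-1.5 -0.3 -0.1]
[ 0.0011  0.0009 -0.0006] [ 0.56106221 -0.05506954  0.1023082 ]
```

Still lightly in contact, about 1 mm above level. I'll ease down until the force is gone, clear the rim, then back out along the tool axis.

Call:
{"name": "play_rows", "arguments": {"steps": [[-0.001,0,0,0,0,0],[-0.001,0,0,0,0,0],[-0.001,0,0,0,0,0],[-0.001,0,0,0,0,0],[-0.001,0,0,0,0,0],[-0.001,0,0,0,0,0],[-0.001,0,0,0,0,0],[-0.001,0,0,0,0,0]]}}

```text
time: 31.32
position: [0.562, -0.0594, 0.0988]
tool_rot: [[-0.102, 0.99, -0.101], [0.701, 0.144, 0.698], [0.706, 0.0, -0.709]]
ft_force: [-0.7, -0.3, 0.0]
gripper_width: -0.002
grasp_force: 0.0
```

Call:
{"name": "play_rows", "arguments": {"steps": [[-0.003,0,0,0,0,0],[-0.003,0,0,0,0,0],[0,0,0,0,0,0]]}}

```text
time: 31.57
position: [0.5622, -0.063, 0.095]
tool_rot: [[-0.101, 0.99, -0.101], [0.702, 0.143, 0.698], [0.705, -0.0, -0.709]]
ft_force: [-0.3, 0.4, 0.2]
gripper_width: 0.002
grasp_force: 0.0
```

Call:
{"name": "play_rows", "arguments": {"steps": [[0,0,-0.01,0,0,0],[0,0,-0.02,0,0,0],[0,0,-0.025,0,0,0],[0,0,-0.025,0,0,0],[0,0,-0.025,0,0,0],[0,0,-0.025,0,0,0],[0,0,-0.02,0,0,0],[0,0,-0.01,0,0,0]]}}

```text
time: 32.23
position: [0.575, -0.1483, 0.1821]
tool_rot: [[-0.102, 0.99, -0.099], [0.703, 0.142, 0.697], [0.704, 0.001, -0.71]]
ft_force: [0.2, -0.6, 0.7]
gripper_width: 0.004
grasp_force: 0.0
```

```bash
python3 -c "
from tip import *
seen()
f=grab('top');h=cv2.cvtColor(f['color'],cv2.COLOR_RGB2HSV)
for r in range(176,246,2):
    print(r,''.join('#' if V<35 else 'w' if S<60 and V>150 else '.' if S<60 else 'r' if Hh<3 or Hh>174 else 'A' if Hh<16 else 'Y' if Hh<35 else 'B' if 95<Hh<130 else 'o' for Hh,S,V in h[r,210:345].astype(int)))
S=H-.01*n-.083*e
print('pred tray corners',proj(f,[S+a*.075*e+b*.065*n+(.026 if a<0 else .01)*Z for a in(-1,1) for b in(-1,1)]).round(1).tolist(),'plate',proj(f,[S+a*.032*e+.088*Z for a in(-1,1)]).round(1).tolist())"
```

```text
bar px 330.0 205.8 87 theta [3.25 3.   3.5 ] [0.0209 0.0209 0.021 ]
amber [((np.float64(224.0), np.float64(238.0)), 53.0), ((np.float64(252.0), np.float64(233.0)), 53.0), ((np.float64(240.0), np.float64(215.0)), 50.5)]
t 32.2833 F [-0.5 -1.5  1. ] q [ 49.  45. -34.  87. -16.  77.  34.] T [-0.8 -0.1 -0. ]
176 .......................................................................................................................................
178 .........................................................................................................wwww..........................
180 ...........................wwwwwwwwwwwww...........www.................................wwwwwwwwwwwwwwwwwwwwwwwwww......................
182 ..........wwwwwwwwwwwwwwwwwww..................wwwwwww...............w.wwwwwwwwwwwwwwwwwwwwwwwwwwwwwwww......wwwwwwww..................
184 wwwwwwwwwwww................................YYYYYYYYY....wwwwwwwwwwwwwwwwwwwwwwwwwwwwww.w.....BBBBBBBBBBBBBBwwwwwwwww..................
186 ...........................YYYYYYYYYYYYYYYYYYYYYYYYYYwwwwwwwwwwwwwwwww.......BBBBBBBBBBBBB
[... 3527 characters left out ...]
..................
238 YYYYYYYYYAAAAAAAAAAAYYYYYYYYYYYYYYYYYYYYYYYYYYYYYYYYYYYw..wwwwwwwwwwwwwwwwwwwwwwww.....................................................
240 YYYYYYYYAAAAAAAAAYYYYYYYYYYYYYYYYYYYYYYYYYYYYYYYYYYYYYYYYYYwwww..w.....................................................................
242 YYYYYYYYYAAAAAYYYYYYYYYYYYYYYYYYYYYYYYYYYYYYYYYYYYYYYYYYYYYYYYYY.......................................................................
244 YYYYYYYYYYYYYYYYYYYYYYYYYYYYYYYYYYYYYYYYYYYYYYYYYYYYYYYYYwwww.YY.......................................................................
pred tray corners [[318.1, 182.5], [324.2, 229.7], [264.2, 190.2], [269.3, 237.1]] plate [[304.8, 205.1], [279.8, 208.3]]
```

The rim is back at its first pixel position, the empty tray is where the model predicts it when seated flat, and all four vials are in the bin. The arm is clear.

```bash
python3 -c "
from h import *
print(job.hand_in())"
```

```text
the job is handed in; nothing more can be done
None
```

The job is handed in at about 32 s: all four vials are in the bin, the tipper lies level with the empty tray flat in it, and the arm is clear; the last vial stuck and needed two short wiggles at the top stop, and from the lift on I checked by colour masks alone because my picture views were used up.

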